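Unload paraffin blocks from the transport carrier into the archive case

TASK

The paraffin blocks that came in the transport carrier are to be filed in the hinged archive case: unscrew the knurled nut from the carrier's stud and put it in the clear tub, lift the hold-down bar off the stud and lay it flat on the bench, then open the case, lay every block flat in a recess of its own and shut the case fully. Leave the two small brown bottles and the timer where they are.

Things in the scene. Friction and masses are not known exactly. Their poses are not given: they have to be found in the camera images.
- carrier: transport carrier, fixed: aluminium plate 80 (x) x 256 (y) x 5 mm, four recesses in a row, centres at y = -84, -38, 38, 84 mm; recess floors 5 mm above the bench, 44 x 45 mm, rims to z = 11 mm, 64 mm wide over the rims; end pillars 13 mm thick, 28 mm high at y = +-116 mm; threaded stud in the middle. Origin: centre of its underside, z up
- stud_top (a point): top of the carrier's threaded stud, on its axis, 60 mm above the bench (24 mm above the bar's top). Stud 20 mm over the thread; quick two-start right-hand thread, 16 mm rise a turn; its top lies inside the closed nut
- nut: knurled steel cap nut, 38 mm across, 30 mm high, closed top; origin at the centre of its underside, z up. It stands on the bar, underside 36 mm above the bench, not tight. Unscrew counter-clockwise seen from above (growing yaw): 0.3 rad of play, then it rises 2.5 mm a radian and comes free after 5.0 to 5.3 rad, 12 to 13 mm higher; till then it cannot be pulled off. It stays at any height
- bar: steel hold-down bar, 38 (x) x 248 (y) x 8 mm, 0.22 kg, over the blocks on the end pillars, with a 25 x 32 mm slot in its middle round the stud; origin: centre of its underside (at first 28 mm above the bench, 1 mm above the blocks), z up. Loose once the nut is off: pinch it across 38 mm at the middle, fingers either side of the stud, and lift straight up past the stud's top
- block_1: paraffin block, cream wax, 34 (own x) x 42 (own y) x 22 mm high; origin at the centre of its underside, z up; as found it lies in the carrier with its 42 mm side along the row. Between two and four of the four blocks are there; an absent one has no pose from the start
- block_2: paraffin block, cream wax, 34 (own x) x 42 (own y) x 22 mm high; origin at the centre of its underside, z up; as found it lies in the carrier with its 42 mm side along the row. Between two and four of the four blocks are there; an absent one has no pose from the start
- block_3: paraffin block, cream wax, 34 (own x) x 42 (own y) x 22 mm high; origin at the centre of its underside, z up; as found it lies in the carrier with its 42 mm side along the row. Between two and four of the four blocks are there; an absent one has no pose from the start
- block_4: paraffin block, cream wax, 34 (own x) x 42 (own y) x 22 mm high; origin at the centre of its underside, z up; as found it lies in the carrier with its 42 mm side along the row. Between two and four of the four blocks are there; an absent one has no pose from the start
- case: archive case, grey plastic, fixed: base 134 (x) x 150 (y) x 12 mm with a white insert of four recesses (2 x 2), lid 20 mm deep hinged along the back (+x) edge, 32 mm high in all when shut; blocks in the recesses stand 14 mm above the base's rim. Front with the lid's handle towards -x. Origin: centre of its underside, z up
- lid (a joint): opening angle of the case lid, rad: 0 shut, at most 1.9 (leaning back). Stiff hinge: the lid stays at any angle at which it is left; about 2 N at the handle move it
- lid_hinge (a point): middle of the lid's hinge axis, at the back edge of the case base, 12 mm above the bench; the axis runs along the case's y
- lid_handle (a point): middle of the grip bar of the lid's steel bail handle: round bar 9 mm thick along the case's y, 55 mm free between its arms, 38 mm in front of the lid's front wall; 172 mm ahead of and (lid shut) 12 mm above the hinge axis, 24 mm above the bench. It swings with the lid
- pocket_1 (a point): centre of the floor of a case recess: floor 50 (case x) x 42 (case y) mm, 4 mm above the bench, rims 6 mm high (to z = 10), so that a block lies in it with its 42 mm side along the case's x and about 4 mm of play all round; recess centres 54 mm apart in x, 66 mm in y
- pocket_2 (a point): centre of the floor of a case recess: floor 50 (case x) x 42 (case y) mm, 4 mm above the bench, rims 6 mm high (to z = 10), so that a block lies in it with its 42 mm side along the case's x and about 4 mm of play all round; recess centres 54 mm apart in x, 66 mm in y
- pocket_3 (a point): centre of the floor of a case recess: floor 50 (case x) x 42 (case y) mm, 4 mm above the bench, rims 6 mm high (to z = 10), so that a block lies in it with its 42 mm side along the case's x and about 4 mm of play all round; recess centres 54 mm apart in x, 66 mm in y
- pocket_4 (a point): centre of the floor of a case recess: floor 50 (case x) x 42 (case y) mm, 4 mm above the bench, rims 6 mm high (to z = 10), so that a block lies in it with its 42 mm side along the case's x and about 4 mm of play all round; recess centres 54 mm apart in x, 66 mm in y
- sample_tub: clear open plastic tub, 82 (own x) x 154 (own y) mm, 69 mm high, floor 7 mm thick, inside 66 x 126 mm at the floor, loose and light; origin at the centre of its underside, z up
- stain_bottle: bystander: brown dropper bottle, 43 mm across, 112 mm high
- oil_bottle: bystander: small brown bottle, 26 mm across, 52 mm high
- timer: bystander: bench timer, 60 x 66 x 18 mm
Things that resemble listed ones, but are neither listed nor needed, are in the scene too. Several things have the shape of the nut; the one meant has the colours described above.

How it is judged (in metres and radians):
On the way, in this order (a step that is already met when the one before it is completed fails the run):
1. the nut is unscrewed and clear of the stud ((z of nut in the frame of stud_top above 0.004 m or horizontal distance between nut and stud_top above 0.04 m)), for 0.2 s.
2. the hold-down bar is off the stud ((z of bar in the frame of stud_top above 0.004 m or horizontal distance between bar and stud_top above 0.05 m)), for 0.2 s.
3. every block that came lies flat in a recess of the case, the lid still open (x of block_1 in the frame of case between -0.05 and 0.05 m and y of block_1 in the frame of case between -0.063 and 0.063 m and ((z of block_1 in the frame of case between 0.0015 and 0.0075 m and angle between block_1's own z axis and vertical below 0.12 rad) or (z of block_1 in the frame of case between 0.0235 and 0.0295 m and angle between block_1's own z axis and vertical above 3.02 rad)) and x of block_2 in the frame of case between -0.05 and 0.05 m and y of block_2 in the frame of case between -0.063 and 0.063 m and ((z of block_2 in the frame of case between 0.0015 and 0.0075 m and angle between block_2's own z axis and vertical below 0.12 rad) or (z of block_2 in the frame of case between 0.0235 and 0.0295 m and angle between block_2's own z axis and vertical above 3.02 rad)) and x of block_3 in the frame of case between -0.05 and 0.05 m and y of block_3 in the frame of case between -0.063 and 0.063 m and ((z of block_3 in the frame of case between 0.0015 and 0.0075 m and angle between block_3's own z axis and vertical below 0.12 rad) or (z of block_3 in the frame of case between 0.0235 and 0.0295 m and angle between block_3's own z axis and vertical above 3.02 rad)) and x of block_4 in the frame of case between -0.05 and 0.05 m and y of block_4 in the frame of case between -0.063 and 0.063 m and ((z of block_4 in the frame of case between 0.0015 and 0.0075 m and angle between block_4's own z axis and vertical below 0.12 rad) or (z of block_4 in the frame of case between 0.0235 and 0.0295 m and angle between block_4's own z axis and vertical above 3.02 rad)) and value of joint lid above 1 rad), for 0.2 s.
At the end, for the whole second after the job is handed in: every block present lies flat in a recess of the case (within 3 mm of the recess floor, not propped on a rim or another block); the lid is shut to within 0.06 rad; the nut rests inside the upright tub on the bench; the bar lies flat on the bench, off the carrier (x of block_1 in the frame of case between -0.05 and 0.05 m and y of block_1 in the frame of case between -0.063 and 0.063 m and ((z of block_1 in the frame of case between 0.0015 and 0.0075 m and angle between block_1's own z axis and vertical below 0.12 rad) or (z of block_1 in the frame of case between 0.0235 and 0.0295 m and angle between block_1's own z axis and vertical above 3.02 rad)) and x of block_2 in the frame of case between -0.05 and 0.05 m and y of block_2 in the frame of case between -0.063 and 0.063 m and ((z of block_2 in the frame of case between 0.0015 and 0.0075 m and angle between block_2's own z axis and vertical below 0.12 rad) or (z of block_2 in the frame of case between 0.0235 and 0.0295 m and angle between block_2's own z axis and vertical above 3.02 rad)) and x of block_3 in the frame of case between -0.05 and 0.05 m and y of block_3 in the frame of case between -0.063 and 0.063 m and ((z of block_3 in the frame of case between 0.0015 and 0.0075 m and angle between block_3's own z axis and vertical below 0.12 rad) or (z of block_3 in the frame of case between 0.0235 and 0.0295 m and angle between block_3's own z axis and vertical above 3.02 rad)) and x of block_4 in the frame of case between -0.05 and 0.05 m and y of block_4 in the frame of case between -0.063 and 0.063 m and ((z of block_4 in the frame of case between 0.0015 and 0.0075 m and angle between block_4's own z axis and vertical below 0.12 rad) or (z of block_4 in the frame of case between 0.0235 and 0.0295 m and angle between block_4's own z axis and vertical above 3.02 rad)) and x of nut in the frame of sample_tub between -0.038 and 0.038 m and y of nut in the frame of sample_tub between -0.072 and 0.072 m and z of nut in the frame of sample_tub between 0 and 0.058 m and angle between sample_tub's own z axis and vertical below 0.15 rad and height (world z) of sample_tub below 0.01 m and linear speed of each of nut, bar below 0.02 m/s and height (world z) of bar below 0.012 m and (angle between bar's own z axis and vertical below 0.06 rad or angle between bar's own z axis and vertical above 3.08 rad) and value of joint lid below 0.06 rad); the robot touches nothing.
It fails at once if a bystander (small bottles, timer) is pushed more than 4 cm or a bottle is knocked over (distance of any of stain_bottle, oil_bottle, timer from where it was at the start of the episode above 0.04 m or angle between any of stain_bottle, oil_bottle's own z axis and vertical above 0.6 rad).
Of block_1, block_2, block_3, block_4 only 2 to 4 are there at a start; the rules pass over those that are not, and their reading is None.
At some moment in a run one of sample_tub may be knocked a few centimetres aside while the robot is not near it.
Once in a run the grip may slacken for a moment while it holds something.
It also fails if it takes over 200 s, if anything falls off the work surface, if the arm or the gripper's body presses on something with over 40 N, if the wrist force passes 120 N, or if a joint passes its speed limit or range.

ROBOT

A 6-joint arm with a two-finger parallel gripper is mounted at the origin on a cart in front of the work surface, level with it; the furniture and walls round the work are solid. World frame = base frame: x ahead of the robot, y to its left, z up, the work surface at z = 0. Lengths are in mm, angles in degrees, forces in N, time in s.
With the tool pointing down it reaches from about 350 to 850 mm from the base axis. Payload 8.1 kg.
Tool frame: the origin (TCP) lies on the front face of the gripper's body, between the roots of the fingers; the fingertips stand r.finger_overhang ahead of it and the grasp point (between the pads) lies 54 mm ahead of it (r.finger_overhang is the distance from the TCP to the fingertips, in mm); y points along the fingers, z is the direction in which the jaws open and shut, and the axes are right-handed (so a half turn about y gives the same grasp; the last joint's range is limited). The gripper opens to 85 mm and grips with 20 to 120 N. Pads are 22 mm wide; open, the fingers measure 114 mm over their backs; the gripper's body (76 mm by 85 mm) begins 54 mm behind the grasp point. The pads swing forward as they close: fully open they stand 13 mm farther back than shut.
Start: joints at [-82.013, 7.471, 85.268, -0, 87.261, -4.893], TCP at [133.767, -584.904, 303.892] pointing down, gripper open.
Joint ranges: [-169.43, 169.43], [-51.17, 129.36], [1.28, 143.12], [-76.62, 256.62], [0, 156.53], [-152.29, 152.29]. Speed limits (degrees/s): [136.94, 136.94, 159.86, 180, 180, 180].

INTERFACE

Orientations are given as [roll, pitch, yaw] about the fixed x, y, z axes, in that order (R = Rz(yaw) Ry(pitch) Rx(roll)).
In Python, from bench import r gives the robot as it stands. The module is installed in compiled form; this text tells all that it offers.
- The arm moves only by the tool arm_command, never from a script. Its argument "increments" is a list of rows, each a list of 6 numbers: the shift along the tool's x, y, z in m, then the turn, a rotation vector about the tool's x, y, z in rad. In form: [[tx, ty, tz, wx, wy, wz], ...]. A call has exactly 10 rows; each row is the pose to reach, as a shift and turn from the pose commanded when the call began, along the tool's axes at that moment; what a row does not reach only later rows make up. A row lasts 1/8 s, in which the tool goes at most 62.5 mm and 10.7 degrees, less where a joint would pass 70% of its speed; a pose out of reach is approached as far as the arm can. A call with a gripper value outside its range is refused whole. "jaw" is the gripper's target within -1 to 1 (shut at 1, half-way at 0, fully open at -1), set as the call begins (left out, the last holds). The fingers move at their own pace and stop on an object; "force" is the grip in N (left out, the last holds). Time passes only in rows, so rows that repeat a pose let the fingers close, or fill a call up. It gives the time, the measured TCP pose, the force and the opening at its end, in the units of the state.
- r.sense(): the state, without advancing time (a new reading comes with each control period).
- r.snapshot(name): name is "scene" or "top" or "wrist"; returns the picture (420x560x3 uint8, red, green, blue); there is no depth.
- r.camera_model(name): a dict with "intrinsics" (3x3 intrinsics, pixels), "cam_to_world" (4x4, takes a point from camera to world coordinates). Camera axes: x right, y down, z forward; pixel columns grow to the right and rows downward; lengths in mm; the calibration is good to about 2 mm. The wrist camera is an equidistant fisheye: a pixel r from the principal point sees the ray r / f radians off the axis. A picture is of the moment at which its call begins: read the wrist's pose just before it. camera_model takes no time and is no camera call; for the wrist camera it gives the pose at the moment of the call.
- r.hand_in(): hands the job in, once; it reports no verdict.
Trained networks look in the newest picture that a camera, given by its name, has taken for a name from the list of things; names that differ only in an ending like _2 or _b are one class to them, and where a whole thing is asked for, a point or a joint stands for the part that bears it (a point fixed in the world has none). Each returns a list of dicts, best first, with "conf" (0 to 1); they miss things now and then, are a little off and sometimes report something else, mostly with a low value. They report only what shows in the picture. A call takes as long as a camera call. They do not tell look-alikes from the thing itself.
- r.trace(camera, target): "mask" (420x560 bool, what is visible of it) and "position" ([column, row] in pixels, amid what is visible of it).
- r.spot_point(camera, target): "position" ([column, row] in pixels: a listed point, or the origin of a listed thing).
The state is a dict: "time": time; "joint_pos": joint angles; "qd": joint speeds; "joint_efforts": joint torques, N m; "tool_pos": TCP position; "tcp_rot": TCP orientation; "ft_force": force on the tool from outside, world axes, zero at the start; "wrist_torque": the same for the moment, N m; "finger_gap": finger opening in mm.
Only numpy, scipy, OpenCV 4.12 (cv2) and the standard library are available. Lean on these libraries where they do the work, as an engineer would, in place of code of your own. Each camera call takes 0.05 s, during which the arm holds its last target.

## Working session

There is one attempt and no reset: what is moved stays moved. The work goes in short steps, Python scripts to look and compute and a tool call to move; the robot and the scene stay as the last step left them, time stands still between calls to the robot, and variables do not carry over. Pictures are saved under pics/ and viewed, and the job is handed in when it is done.

Besides the shell and the picture viewer there is one more tool, called after ">>>" by a JSON object that holds its "op" and its "data", one argument or row to a line. arm_command: Moves the arm, as the interface text tells. Its arguments: {"type":"object","properties":{"increments":{"type":"array","items":{"type":"array","items":{"type":"number"}}},"jaw":{"type":"number"},"force":{"type":"number"}},"required":["increments"]}

```bash
mkdir -p pics; ls; python3 - <<'E'
from bench import r
import cv2
s=r.sense();print({k:(v if not hasattr(v,'tolist') else v.tolist()) for k,v in s.items()}, r.finger_overhang)
for n in ["scene","top","wrist"]:
    im=r.snapshot(n); cv2.imwrite(f"pics/{n}0.png",im[:,:,::-1])
    m=r.camera_model(n);print(n,m)
E
```

```text
pics
{'time': 0.0, 'joint_pos': [-82.01259209491882, 7.515453260769318, 85.33094543476567, 0.002209104744298954, 87.26335909778864, -4.892787359684893], 'qd': [0.030800373132433386, 0.11168216282241118, 0.021833890099663748, -0.07365890548238407, 0.0338389208333859, 0.0011874563216307719], 'joint_efforts': [-0.0016134536053868942, -56.940046548843384, -50.05616068840027, -0.00037821954720129725, 0.014833658351562917, -6.245789336389862e-05], 'tool_pos': [133.7228758057923, -584.4630066257738, 302.8247589151756], 'tcp_rot': [-90.10916965844274, 0.01155974046575573, -167.11992333576134], 'ft_force': [0.15822454920956894, 0.04390373794520042, 1.0093082955962922], 'wrist_torque': [-0.008975165983785323, -0.007938753417904626, 0.01742186227535131], 'finger_gap': 85.1004998990608} 72.6
scene {'intrinsics': array([[530.64433579,   0.        , 275.98167829],
       [  0.        , 530.64433579, 212.78649324],
       [  0.        ,   0.        ,   1.        ]]), 'cam_to_world': array([[-7.89794131e-01, -2.65979699e-01,  5.52702479e-01,
        -2.77732416e+02],
       [-6.13108409e-01,  3.6875
[... 590 characters left out ...]
  [-8.55516375e-03, -1.68599370e-01, -9.85647534e-01,
         1.98547114e+03],
       [ 0.00000000e+00,  0.00000000e+00,  0.00000000e+00,
         1.00000000e+00]])}
wrist {'intrinsics': array([[325.1922621 ,   0.        , 282.89737739],
       [  0.        , 325.1922621 , 206.79887091],
       [  0.        ,   0.        ,   1.        ]]), 'cam_to_world': array([[ 2.22900166e-01, -9.36749031e-01, -2.69845824e-01,
         2.03433860e+02],
       [-9.74840271e-01, -2.14587803e-01, -6.03201529e-02,
        -5.68394736e+02],
       [-1.40077777e-03,  2.76501948e-01, -9.61012336e-01,
         3.72479449e+02],
       [ 0.00000000e+00,  0.00000000e+00,  0.00000000e+00,
         1.00000000e+00]])}
```

View pics/scene0.png

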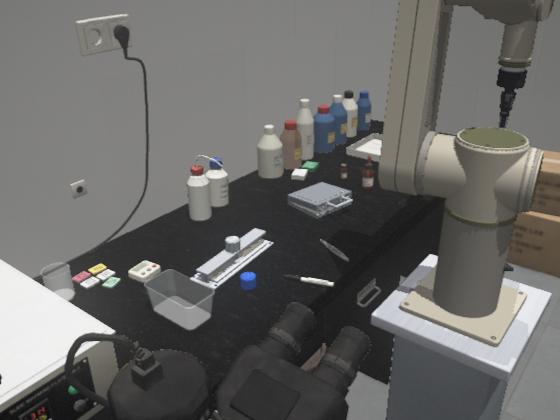

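View pics/top0.png

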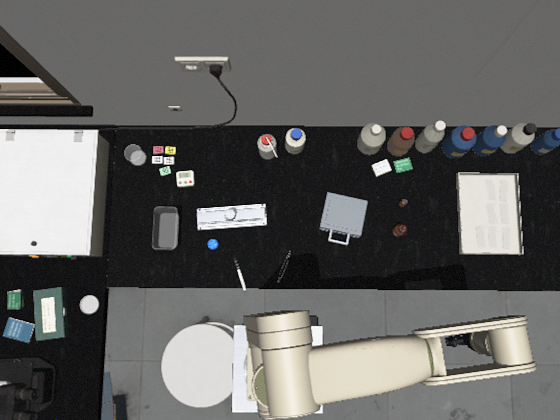

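View pics/wrist0.png

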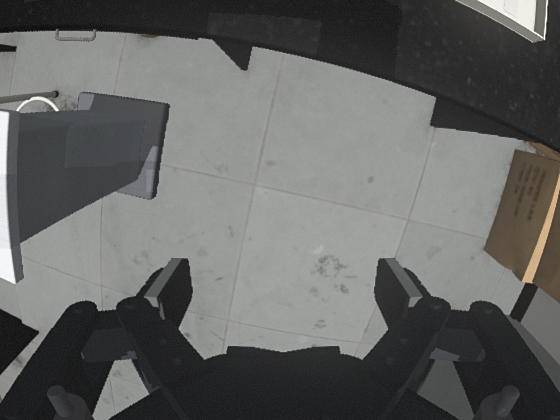

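```bash
cat > h.py <<'E'
from bench import r
import numpy as np, cv2
from scipy.spatial.transform import Rotation as R
_c={}
def model(n): return r.camera_model(n)
def p2w(n,uv,z,m=None):
    m=m or model(n); K=m['intrinsics'];T=m['cam_to_world']
    x=(uv[0]-K[0,2])/K[0,0]; y=(uv[1]-K[1,2])/K[1,1]
    if n=='wrist':
        th=np.hypot(x,y); d=np.array([x/th*np.sin(th),y/th*np.sin(th),np.cos(th)]) if th>1e-9 else np.array([0,0,1.])
    else: d=np.array([x,y,1.])
    d=T[:3,:3]@d; o=T[:3,3]; return o+d*(z-o[2])/d[2]
def w2p(n,P,m=None):
    m=m or model(n); K=m['intrinsics'];T=m['cam_to_world']
    c=T[:3,:3].T@(np.asarray(P,float)-T[:3,3])
    if n=='wrist':
        rr=np.hypot(c[0],c[1]); th=np.arctan2(rr,c[2]); q=c[:2]/rr*th if rr>1e-9 else np.zeros(2)
    else: q=c[:2]/c[2]
    return np.array([K[0,0]*q[0]+K[0,2],K[1,1]*q[1]+K[1,2]])
def state():
    s=r.sense(); return np.array(s['tool_pos']), R.from_euler('xyz',s['tcp_rot'],degrees=True), s
def pose_down(yaw_z):  # tool y down; tool z (jaw) along world yaw_z deg
    a=np.radians(yaw_z); z=np.array([np.cos(a),np.sin(a),0]); y=np.array([0,0,-1.]); x=np.cross(y,z)
    return R.from_matrix(np.column_stack([x,y,z]))
def inc(p,Rt,p0=None,R0=None):
    """shift m & rotvec rad in tool frame from (p0,R0) (default measured) to p,Rt"""
    if p0 is None:
        p0,R0,_=state()
    return np.round(np.r_[R0.inv().apply(np.asarray(p,float)-p0)/1000,(R0.inv()*Rt).as_rotvec()],4)
def snap(n,name,box=None,scale=1):
    im=r.snapshot(n)
    o=im if box is None else im[box[1]:box[3],box[0]:box[2]]
    if scale!=1:o=cv2.resize(o,None,fx=scale,fy=scale,interpolation=cv2.INTER_CUBIC)
    cv2.imwrite(f"pics/{name}.png",o[:,:,::-1]); return im
E
python3 - <<'E'
from h import *
im=snap('top','top1',(120,130,420,290),2.6)
z=dict(nut=36,bar=28,carrier=0,block_1=5,case=0,stud_top=60,lid_hinge=12,lid_handle=24,sample_tub=0,stain_bottle=0,oil_bottle=0,timer=0)
for t in z:
    for d in r.spot_point('top',t)[:4]:
        print(t,round(d['conf'],2),np.round(d['position'],1),np.round(p2w('top',d['position'],z[t]),0))
E
```

```text
nut 0.6 [214.3 245.2] [432. 229.  36.]
nut 0.53 [229.3 213.1] [550. 178.  36.]
bar 0.83 [231.  216.9] [537. 172.  28.]
bar 0.66 [166.7 228.1] [494. 406.  28.]
bar 0.5 [229.6 212.5] [553. 177.  28.]
carrier 0.92 [232.2 216.7] [542. 170.   0.]
block_1 0.22 [334.5 221.2] [ 527. -208.    5.]
case 0.64 [342.1 214.1] [ 555. -237.    0.]
stud_top 0.6 [227.9 212.1] [549. 180.  60.]
lid_hinge 0.96 [346.6 198.3] [ 612. -253.   12.]
lid_handle 0.6 [339.5 238.9] [ 459. -224.   24.]
sample_tub 0.98 [166.  228.3] [497. 415.   0.]
sample_tub 0.29 [351.4 224.8] [ 515. -271.    0.]
oil_bottle 0.58 [400.9 204.4] [ 593. -456.    0.]
timer 0.63 [184.5 183.7] [666. 352.   0.]
```

View pics/top1.png

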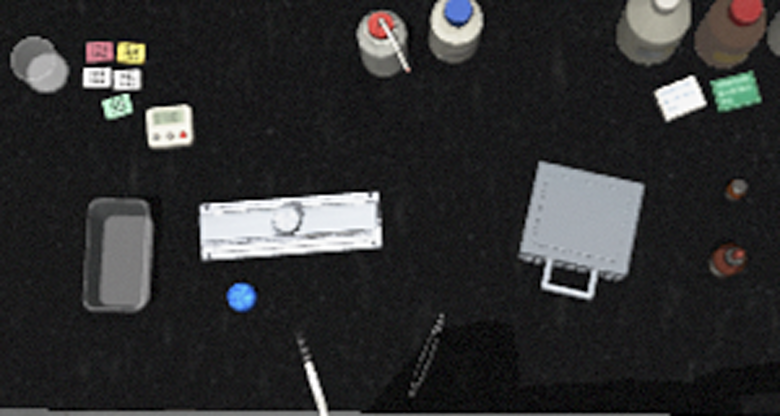

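Nut candidates (top image): blue knob at (213,244) and the steel one on the bar at (230,213). The steel one on the carrier fits the description. I'll move the wrist camera over the carrier.

```bash
python3 - <<'E'
from h import *
print(inc([560,185,300],pose_down(18)))
p,Rt,s=state(); print(p)
E
```

```text
[-5.8710e-01  3.9000e-03 -6.5550e-01 -1.0000e-04 -1.6602e+00 -0.0000e+00]
[ 133.77684059 -584.90572197  303.92002828]
```

>>> {"op": "arm_command", "data": {
  "increments": [
    [-0.039,0,-0.044,0,-0.11,0],
    [-0.078,0,-0.087,0,-0.22,0],
    [-0.117,0,-0.131,0,-0.33,0],
    [-0.157,0,-0.175,0,-0.44,0],
    [-0.196,0,-0.218,0,-0.55,0],
    [-0.235,0,-0.262,0,-0.66,0],
    [-0.274,0,-0.306,0,-0.77,0],
    [-0.313,0,-0.35,0,-0.885,0],
    [-0.352,0,-0.393,0,-1.0,0],
    [-0.391,0,-0.437,0,-1.1,0]
  ]
}}

```text
time: 2.05
tool_pos: [418.2, -69.9, 304.4]
tcp_rot: [-89.9, -0.0, -103.9]
ft_force: [0.6, -0.2, -0.3]
finger_gap: 85.4
```

```bash
python3 - <<'E'
from h import *
print(inc([560,185,300],pose_down(18)))
p,Rt,s=state(); print(p,s['joint_pos'],s['time'])
E
```

```text
[-0.2815  0.0045  0.0764 -0.0014 -0.5567  0.0006]
[418.20348071 -69.94158779 304.39453699] [-1.64244293e+01 -2.10252422e+01  1.11484319e+02 -7.90105743e-03
  8.94525265e+01 -2.52821746e+00] 2.05
```

>>> {"op": "arm_command", "data": {
  "increments": [
    [-0.05,0,0.014,0,-0.1,0],
    [-0.1,0.001,0.028,0,-0.2,0],
    [-0.15,0.002,0.041,0,-0.3,0],
    [-0.2,0.003,0.055,0,-0.4,0],
    [-0.25,0.004,0.068,0,-0.5,0],
    [-0.2815,0.0045,0.076,0,-0.556,0],
    [-0.2815,0.0045,0.076,0,-0.556,0],
    [-0.2815,0.0045,0.076,0,-0.556,0],
    [-0.2815,0.0045,0.076,0,-0.556,0],
    [-0.2815,0.0045,0.076,0,-0.556,0]
  ]
}}

```text
time: 3.3
tool_pos: [559.7, 181.9, 299.8]
tcp_rot: [-90.0, -0.0, -72.3]
ft_force: [-0.8, -0.2, -0.4]
finger_gap: 85.6
```

```bash
python3 - <<'E'
from h import *
p,Rt,s=state(); print(p,s['joint_pos'],s['time'])
m=model('wrist');np.save('m1.npy',m['cam_to_world'])
snap('wrist','w1',scale=1.4)
z=dict(nut=36,bar=28,carrier=0,block_1=5,stud_top=60)
for t in z:
    for d in r.spot_point('wrist',t)[:4]:
        print(t,round(d['conf'],2),np.round(d['position'],1),np.round(p2w('wrist',d['position'],z[t]),1))
for t in ['nut','bar','carrier','block_1']:
    for d in r.trace('wrist',t)[:4]:
        mk=d['mask'];print(t,round(d['conf'],2),d['position'],mk.sum()); np.save(f"mk_{t}.npy",mk)
        ct=max(cv2.findContours(mk.astype(np.uint8),0,2)[0],key=cv2.contourArea); print(cv2.minAreaRect(ct))
E
```

```text
[559.6953723  181.90669601 299.77241745] [ 1.30160138e+01  5.78301854e+00  8.75164956e+01 -4.61300279e-03
  8.66697802e+01 -4.66414267e+00] 3.3
nut 0.75 [264.3 183.4] [542.6 176.7  36. ]
nut 0.71 [198.8  99. ] [451.4 242.   36. ]
bar 0.66 [267.2 179.3] [544.4 180.3  28. ]
nut 0.77 [267.5, 185.1] 1278
((264.0, 187.5), (41.0, 38.0), 90.0)
nut 0.69 [193.1, 97.9] 1117
((192.5, 98.5), (35.0, 39.0), 90.0)
bar 0.86 [269.0, 151.6] 6506
((279.8803405761719, 120.88360595703125), (37.505191802978516, 110.3396987915039), 13.240520477294922)
bar 0.42 [268.9, 188.8] 1333
((265.2500305175781, 187.75), (38.18376159667969, 41.719295501708984), 45.0)
bar 0.32 [142.8, 395.0] 18
((143.6999969482422, 393.6000671386719), (2.683281421661377, 5.813776969909668), 26.56505012512207)
carrier 0.81 [249.7, 165.2] 6713
((242.57916259765625, 165.8824462890625), (18.315113067626953, 211.11578369140625), 11.938150405883789)
```

View pics/w1.png

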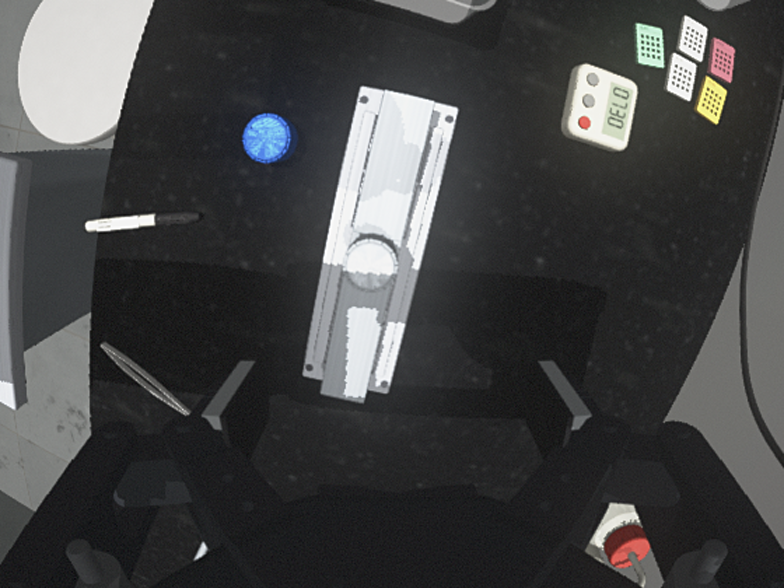

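```bash
python3 - <<'E'
from h import *
m=model('wrist')
def f(pts,z):
    P=np.array([p2w('wrist',(a/1.4,b/1.4),z,m) for a,b in pts]);print(np.round(P,1).tolist());
    print('center',P.mean(0).round(1),'sides',[round(np.linalg.norm(P[i]-P[(i+1)%4]),1) for i in range(4)]) if len(P)==4 else 0
    if len(P)==4:
        d=(P[0]+P[1]-P[2]-P[3]);print('ang',np.degrees(np.arctan2(d[1],d[0])))
f([(360,87),(459,107),(388,392),(304,377)],5)
f([(385,91),(436,103),(365,402),(321,396)],36)
f([(371,263)],66)
f([(266,138)],30)
cr=cv2.imread('pics/w1.png')[230:420,290:480];cv2.imwrite('pics/crop1.png',cv2.resize(cr,None,fx=3.5,fy=3.5,interpolation=cv2.INTER_CUBIC)[:600])
E
```

```text
[[494.2, 299.5, 5.0], [573.2, 308.3, 5.0], [594.1, 56.3, 5.0], [517.4, 46.6, 5.0]]
center [544.7 177.7   5. ] sides [np.float64(79.5), np.float64(252.8), np.float64(77.4), np.float64(253.9)]
ang 95.00024378307593
[[516.1, 297.6, 36.0], [553.6, 300.6, 36.0], [574.0, 57.6, 36.0], [537.2, 51.1, 36.0]]
center [545.2 176.7  36. ] sides [np.float64(37.6), np.float64(243.9), np.float64(37.4), np.float64(247.4)]
ang 94.83728944101722
[[544.2, 180.0, 66.0]]
[[440.2, 240.4, 30.0]]
```

View pics/crop1.png

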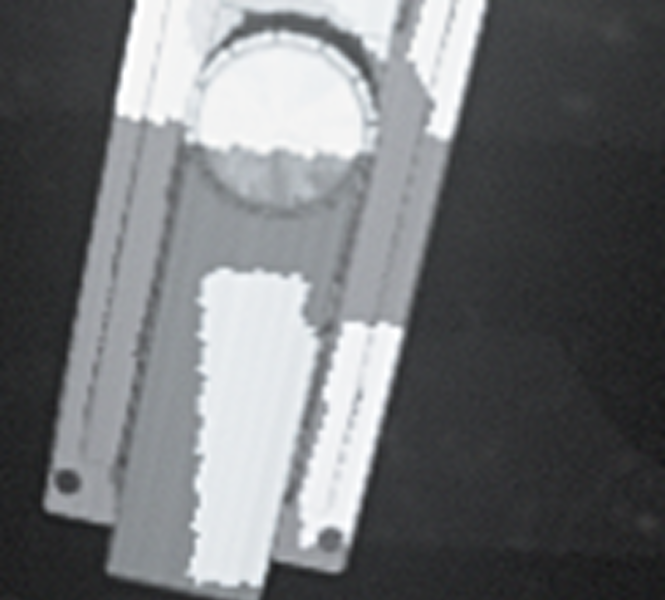

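```bash
python3 - <<'E'
from h import *
print(inc([544.6,178.5,180],pose_down(-80)))
E
```

```text
[-6.0000e-04  1.1940e-01 -1.5800e-02  0.0000e+00  1.7063e+00  0.0000e+00]
```

>>> {"op": "arm_command", "data": {
  "increments": [
    [0,0.011,-0.0016,0,0.17,0],
    [0,0.022,-0.0032,0,0.34,0],
    [0,0.034,-0.0048,0,0.51,0],
    [0,0.046,-0.0064,0,0.68,0],
    [0,0.058,-0.008,0,0.85,0],
    [0,0.07,-0.0096,0,1.02,0],
    [0,0.082,-0.0112,0,1.19,0],
    [0,0.094,-0.0128,0,1.36,0],
    [0,0.107,-0.0144,0,1.53,0],
    [-0.0006,0.1194,-0.0158,0,1.706,0]
  ]
}}

```text
time: 5.05
tool_pos: [544.5, 178.5, 179.6]
tcp_rot: [-90.0, -0.0, -170.3]
ft_force: [-0.2, -0.6, -0.4]
finger_gap: 85.1
```

>>> {"op": "arm_command", "data": {
  "increments": [
    [0,0.005,0,0,0,0],
    [0,0.01,0,0,0,0],
    [0,0.015,0,0,0,0],
    [0,0.02,0,0,0,0],
    [0,0.02,0,0,0,0],
    [0,0.02,0,0,0,0],
    [0,0.02,0,0,0,0],
    [0,0.02,0,0,0,0],
    [0,0.02,0,0,0,0],
    [0,0.02,0,0,0,0]
  ]
}}

```text
time: 6.3
tool_pos: [544.6, 178.5, 160.0]
tcp_rot: [-90.0, 0.0, -170.0]
ft_force: [0.2, 0.3, -0.2]
finger_gap: 85.1
```

```bash
python3 - <<'E'
from h import *
p,Rt,s=state(); print(p,s['joint_pos'],s['time'])
print(inc([544.6,178.5,117],pose_down(-80)))
m=model('wrist')
snap('wrist','w2',scale=1.4)
print(w2p('wrist',[544.6,178.5,66],m)*1.4)
E
```

```text
[544.57000506 178.54149235 160.0343585 ] [1.30262331e+01 9.89807742e+00 9.80879786e+01 5.25965748e-04
 7.20105339e+01 9.30094321e+01] 6.3
[-0.      0.043   0.      0.      0.0003 -0.0001]
[397.17251628 349.74313389]
```

View pics/w2.png

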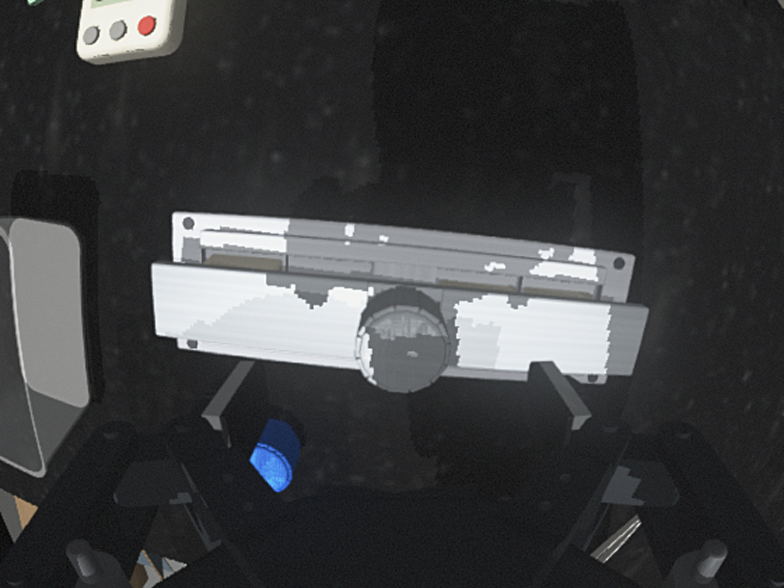

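```bash
python3 - <<'E'
from h import *
for q in [(404,351),(404,353),(360,347),(450,350)]: print(p2w('wrist',(q[0]/1.4,q[1]/1.4),66).round(1))
m=cv2.imread('pics/w2.png');cv2.imwrite('pics/c2.png',cv2.resize(m[280:410,330:480],None,fx=4,fy=4))
E
```

```text
[544.5 175.8  66. ]
[543.7 175.6  66. ]
[543.2 193.   66. ]
[548. 158.  66.]
```

View pics/c2.png

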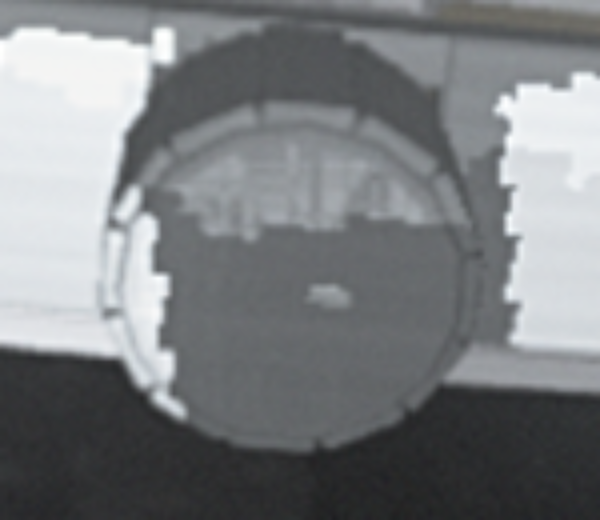

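>>> {"op": "arm_command", "data": {
  "increments": [
    [0,0.01,0.001,0,0,0],
    [0,0.02,0.001,0,0,0],
    [0,0.03,0.001,0,0,0],
    [0,0.038,0.001,0,0,0],
    [0,0.043,0.001,0,0,0],
    [0,0.043,0.001,0,0,0],
    [0,0.043,0.001,0,0,0],
    [0,0.043,0.001,0,0,0],
    [0,0.043,0.001,0,0,0],
    [0,0.043,0.001,0,0,0]
  ]
}}

```text
time: 7.6
tool_pos: [544.8, 177.6, 117.1]
tcp_rot: [-90.0, 0.0, -170.0]
ft_force: [0.4, -0.6, 0.0]
finger_gap: 85.1
```

>>> {"op": "arm_command", "data": {
  "increments": [
    [0,0,0,0,0,0],
    [0,0,0,0,0,0],
    [0,0,0,0,0,0],
    [0,0,0,0,0,0],
    [0,0,0,0,0,0],
    [0,0,0,0,0,0],
    [0,0,0,0,0,0],
    [0,0,0,0,0,0],
    [0,0,0,0,0,0],
    [0,0,0,0,0,0]
  ],
  "jaw": 1,
  "force": 30
}}

```text
time: 8.85
tool_pos: [544.9, 177.3, 117.2]
tcp_rot: [-90.0, 0.0, -170.0]
ft_force: [-1.3, -5.6, 6.2]
finger_gap: 37.1
```

```bash
python3 - <<'E'
from h import *
p,Rt,s=state(); print(p,s['ft_force'],s['wrist_torque'],s['finger_gap'])
snap('wrist','w3',scale=1.4)
E
```

```text
[544.86976882 177.32592868 117.18357102] [-1.2768655  -5.64393642  6.21496638] [-0.82444019  0.25429006  0.0133091 ] 37.140162959171974
```

View pics/w3.png

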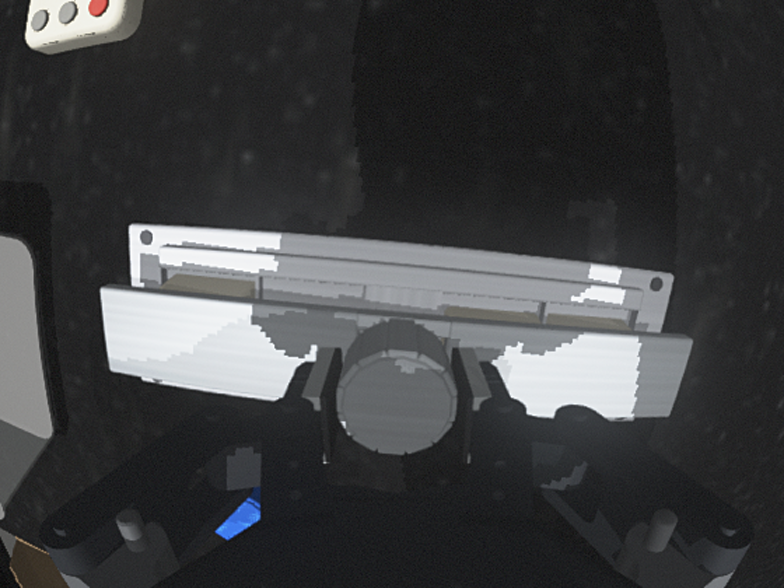

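>>> {"op": "arm_command", "data": {
  "increments": [
    [0,0,0,0,-0.13,0],
    [0,0,0,0,-0.26,0],
    [0,-0.0002,0,0,-0.4,0],
    [0,-0.0006,0,0,-0.55,0],
    [0,-0.001,0,0,-0.7,0],
    [0,-0.0014,0,0,-0.85,0],
    [0,-0.0018,0,0,-1.0,0],
    [0,-0.0022,0,0,-1.15,0],
    [0,-0.0025,0,0,-1.3,0],
    [0,-0.003,0,0,-1.45,0]
  ],
  "force": 50
}}

```text
time: 10.15
tool_pos: [543.6, 178.2, 119.4]
tcp_rot: [-90.1, 0.1, -86.6]
ft_force: [-6.3, 0.2, 4.0]
finger_gap: 36.6
```

```bash
python3 - <<'E'
from h import *
p,Rt,s=state(); print(p,s['ft_force'],s['wrist_torque'],s['finger_gap'],s['joint_pos'],s['tcp_rot'])
snap('wrist','w4',scale=1.4)
E
```

```text
[543.56374523 178.24496013 119.37801818] [-6.31777115  0.20958994  4.00861755] [-0.08450179  0.97550067 -0.06156071] 36.63665880993232 [1.29777983e+01 1.27587542e+01 9.94856307e+01 8.93300558e-02
 6.78931406e+01 9.55139495e+00] [-9.01493626e+01  5.87117556e-02 -8.66073906e+01]
```

View pics/w4.png

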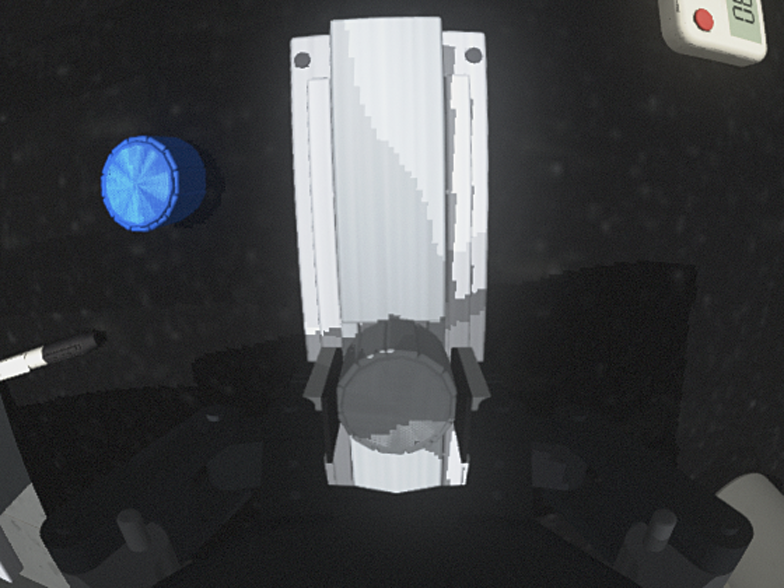

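>>> {"op": "arm_command", "data": {
  "increments": [
    [0,-0.0003,0,0,-0.15,0],
    [0,-0.0007,0,0,-0.3,0],
    [0,-0.0011,0,0,-0.45,0],
    [0,-0.0015,0,0,-0.6,0],
    [0,-0.0019,0,0,-0.75,0],
    [0,-0.0023,0,0,-0.9,0],
    [0,-0.0026,0,0,-1.05,0],
    [0,-0.003,0,0,-1.2,0],
    [0,-0.0034,0,0,-1.35,0],
    [0,-0.0037,0,0,-1.5,0]
  ]
}}

```text
time: 11.45
tool_pos: [541.9, 176.8, 122.1]
tcp_rot: [-90.1, 0.4, -0.8]
ft_force: [-13.5, -6.8, 7.4]
finger_gap: 36.8
```

```bash
python3 - <<'E'
from h import *
p,Rt,s=state(); print(p,s['ft_force'],s['wrist_torque'],s['finger_gap'],s['joint_pos'],s['tcp_rot'])
snap('wrist','w5',scale=1.4)
E
```

```text
[541.89184554 176.82180463 122.14583704] [-13.5375232   -6.8480803    7.43654092] [-1.18309764  2.15866397 -0.28995945] 36.82631948774492 [ 1.29259425e+01  1.24762446e+01  9.94915589e+01 -1.59005941e-02
  6.84637631e+01 -7.62902733e+01] [-90.11661098   0.4157764   -0.77831467]
```

View pics/w5.png

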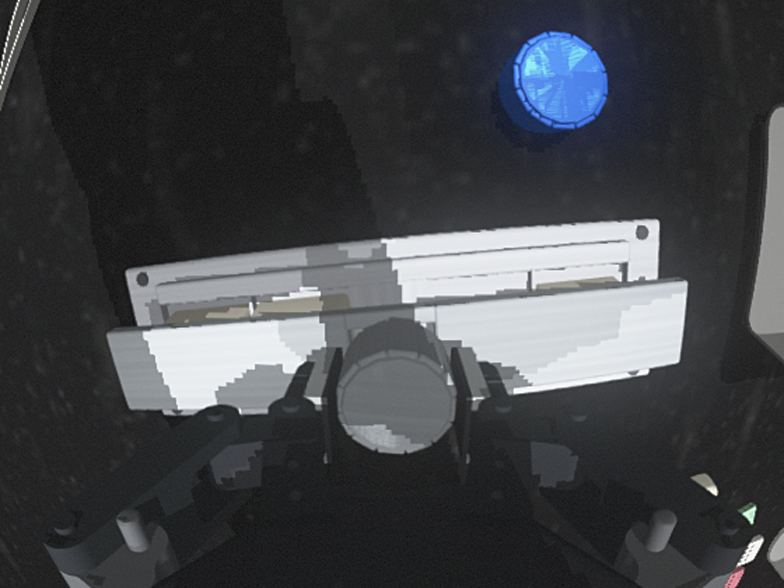

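>>> {"op": "arm_command", "data": {
  "increments": [
    [0,0,0,0,0,0],
    [0,0,0,0,0,0],
    [0,0,0,0,0,0],
    [0,0,0,0,0,0],
    [0,0,0,0,0.0,0],
    [0,0,0,0,0.15,0],
    [0,0,0,0,0.3,0],
    [0,0,0,0,0.45,0],
    [0,0,0,0,0.6,0],
    [0,0,0,0,0.75,0]
  ],
  "jaw": -0.4
}}

```text
time: 12.75
tool_pos: [544.8, 177.6, 123.7]
tcp_rot: [-90.0, -0.0, -44.2]
ft_force: [-0.4, 0.1, 0.5]
finger_gap: 59.6
```

```bash
python3 - <<'E'
from h import *
p,Rt,s=state(); print(p,s['ft_force'],s['wrist_torque'],s['finger_gap'],s['joint_pos'],s['tcp_rot'])
m=model('wrist')
snap('wrist','w6',scale=1.4)
print(w2p('wrist',[544.5,177.5,72],m)*1.4)
print(inc([544,177.3,121],pose_down(-80)))
E
```

```text
[544.77490407 177.5534178  123.73378563] [-0.40452556  0.13605717  0.53786361] [ 0.01734685 -0.00599923 -0.00797433] 59.55076609049508 [ 1.29238369e+01  1.24592851e+01  9.93248517e+01  2.89344928e-03
  6.82093285e+01 -3.28519430e+01] [-8.99930529e+01 -1.28772891e-03 -4.42252941e+01]
[391.0076852  399.45848073]
[-4.0000e-04  2.7000e-03 -7.0000e-04 -1.0000e-04  2.1879e+00 -1.0000e-04]
```

View pics/w6.png

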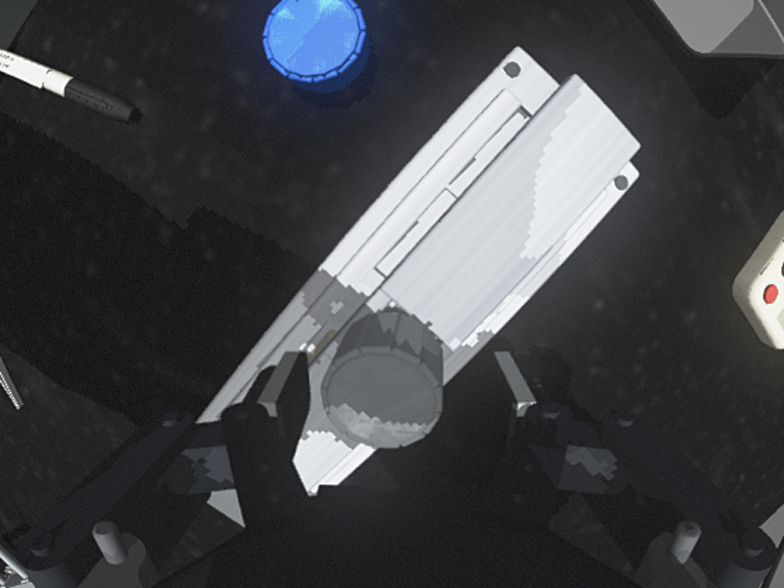

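```bash
python3 - <<'E'
from h import *
p,Rt,s=state();zt=Rt.apply([0,0,1]);print(zt)
for z in (70,72):
  for q in [(382,397),(397,397)]:
    w=p2w('wrist',(q[0]/1.4,q[1]/1.4),z); print(w.round(1),((w-p)@zt).round(1))
E
```

```text
[7.02670506e-01 7.11515387e-01 1.20750822e-04]
[542.7 175.3  70. ] -3.0
[546.  178.6  70. ] 1.6
[542.  176.2  72. ] -3.0
[545.2 179.4  72. ] 1.6
```

```bash
python3 - <<'E'
from h import *
print(inc([542.3,175.8,122],pose_down(-85)))
E
```

```text
[-5.0000e-04  1.7000e-03 -3.0000e-03 -1.0000e-04  2.2752e+00 -1.0000e-04]
```

>>> {"op": "arm_command", "data": {
  "increments": [
    [-0.0005,0.0017,-0.003,0,0.0,0],
    [-0.0005,0.0017,-0.003,0,0.17,0],
    [-0.0005,0.0017,-0.003,0,0.34,0],
    [-0.0005,0.0017,-0.003,0,0.51,0],
    [-0.0005,0.0017,-0.003,0,0.68,0],
    [-0.0005,0.0017,-0.003,0,0.85,0],
    [-0.0005,0.0017,-0.003,0,1.02,0],
    [-0.0005,0.0017,-0.003,0,1.19,0],
    [-0.0005,0.0017,-0.003,0,1.36,0],
    [-0.0005,0.0017,-0.003,0,1.53,0]
  ]
}}

```text
time: 14.05
tool_pos: [542.1, 175.6, 121.8]
tcp_rot: [-90.0, -0.0, -131.7]
ft_force: [0.4, -0.7, 0.7]
finger_gap: 59.8
```

>>> {"op": "arm_command", "data": {
  "increments": [
    [0,0,0,0,0.15,0],
    [0,0,0,0,0.3,0],
    [0,0,0,0,0.45,0],
    [0,0,0,0,0.6,0],
    [0,0,0,0,0.74,0],
    [0,0,0,0,0.74,0],
    [0,0,0,0,0.74,0],
    [0,0,0,0,0.74,0],
    [0,0,0,0,0.74,0],
    [0,0,0,0,0.74,0]
  ]
}}

```text
time: 15.3
tool_pos: [542.3, 175.7, 122.0]
tcp_rot: [-90.0, 0.0, -174.0]
ft_force: [0.3, 0.2, -0.4]
finger_gap: 60.0
```

```bash
python3 - <<'E'
from h import *
p,Rt,s=state(); print(p,s['ft_force'],s['wrist_torque'],s['finger_gap'],s['joint_pos'],s['tcp_rot'])
snap('wrist','w7',scale=1.4)
E
```

```text
[542.29746057 175.73372471 121.99917597] [ 0.32239223  0.17176889 -0.35889616] [-0.04827102 -0.01480932  0.00689675] 59.99348347213287 [1.28015578e+01 1.21795855e+01 9.98521037e+01 1.27008897e-03
 6.79677109e+01 9.67611843e+01] [-9.00012398e+01  4.57071915e-04 -1.73960103e+02]
```

View pics/w7.png

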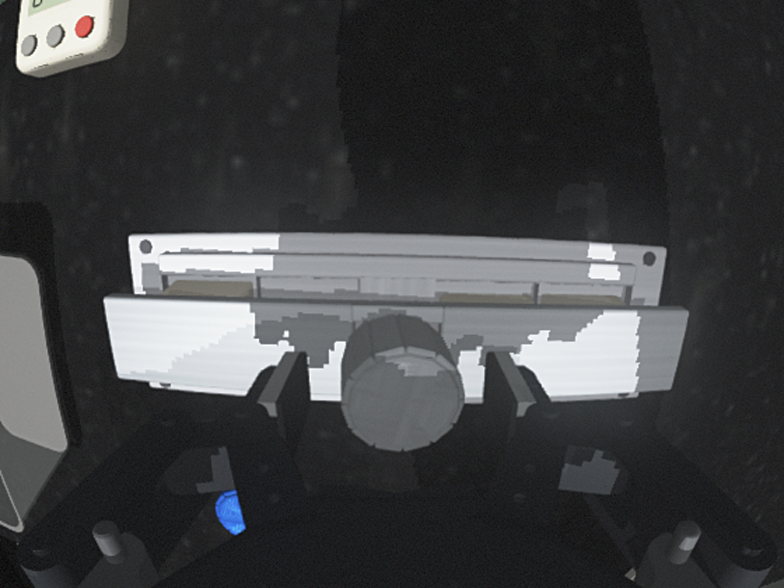

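>>> {"op": "arm_command", "data": {
  "increments": [
    [0,0,0.001,0,0,0],
    [0,0,0.001,0,0,0],
    [0,0,0.001,0,0,0],
    [0,0,0.001,0,0,0],
    [0,0,0.001,0,0,0],
    [0,0,0.001,0,0,0],
    [0,0,0.001,0,-0.1,0],
    [0,-0.0003,0.001,0,-0.22,0],
    [0,-0.0007,0.001,0,-0.36,0],
    [0,-0.001,0.001,0,-0.5,0]
  ],
  "jaw": 1,
  "force": 50
}}

```text
time: 16.6
tool_pos: [542.7, 175.0, 123.3]
tcp_rot: [-90.0, 0.1, -145.1]
ft_force: [0.6, -2.4, 2.5]
finger_gap: 38.1
```

>>> {"op": "arm_command", "data": {
  "increments": [
    [0,-0.0003,0,0,-0.14,0],
    [0,-0.0007,0,0,-0.28,0],
    [0,-0.0011,0,0,-0.42,0],
    [0,-0.0014,0,0,-0.56,0],
    [0,-0.0018,0,0,-0.7,0],
    [0,-0.0022,0,0,-0.84,0],
    [0,-0.0026,0,0,-0.98,0],
    [0,-0.003,0,0,-1.12,0],
    [0,-0.0034,0,0,-1.26,0],
    [0,-0.0035,0,0,-1.4,0]
  ]
}}

```text
time: 17.85
tool_pos: [543.5, 175.3, 127.1]
tcp_rot: [-89.8, -0.0, -64.9]
ft_force: [4.8, 0.8, 1.9]
finger_gap: 37.3
```

>>> {"op": "arm_command", "data": {
  "increments": [
    [0,-0.0003,0,0,-0.12,0],
    [0,-0.0006,0,0,-0.24,0],
    [0,-0.0009,0,0,-0.36,0],
    [0,-0.0012,0,0,-0.48,0],
    [0,-0.0015,0,0,-0.6,0],
    [0,-0.0018,0,0,-0.72,0],
    [0,-0.0021,0,0,-0.84,0],
    [0,-0.0024,0,0,-0.95,0],
    [0,-0.0026,0,0,-1.05,0],
    [0,-0.0026,0,0,-1.05,0]
  ]
}}

```text
time: 19.1
tool_pos: [542.9, 176.0, 129.7]
tcp_rot: [-89.9, -0.1, -4.9]
ft_force: [2.0, 5.2, 3.5]
finger_gap: 37.7
```

```bash
python3 - <<'E'
from h import *
p,Rt,s=state(); print(p,s['ft_force'],s['wrist_torque'],s['finger_gap'],s['joint_pos'],s['tcp_rot'])
snap('wrist','w8',scale=1.4)
E
```

```text
[542.85289173 175.97738581 129.68381469] [1.99550497 5.21802493 3.48531096] [ 1.04194276 -0.1912141   0.01804264] 37.721175500704945 [ 12.75964634  11.59467075  99.63216488   0.11289464  68.6597845
 -72.36007826] [-8.98653663e+01 -7.61228847e-02 -4.92134374e+00]
```

View pics/w8.png

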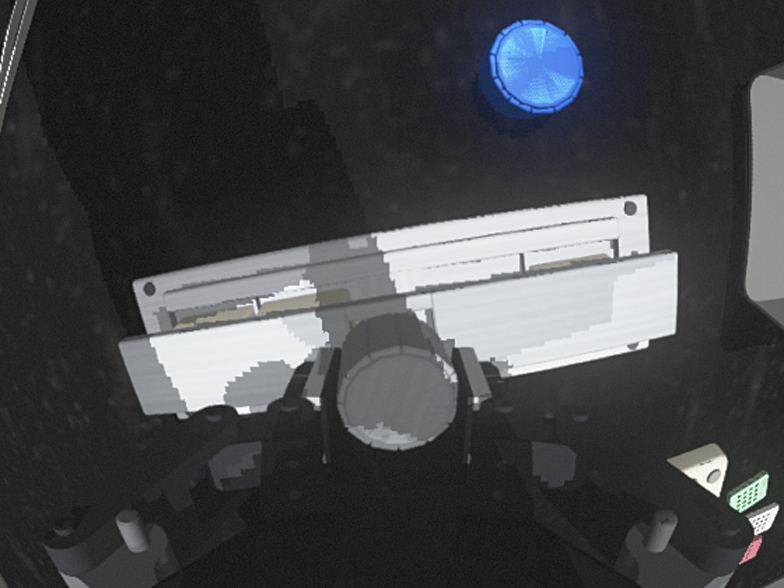

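>>> {"op": "arm_command", "data": {
  "increments": [
    [0,-0.0005,0,0,-0.1,0],
    [0,-0.001,0,0,-0.2,0],
    [0,-0.0015,0,0,-0.3,0],
    [0,-0.002,0,0,-0.3,0],
    [0,-0.003,0,0,-0.3,0],
    [0,-0.004,0,0,-0.3,0],
    [0,-0.005,0,0,-0.3,0],
    [0,-0.006,0,0,-0.3,0],
    [0,-0.007,0,0,-0.3,0],
    [0,-0.008,0,0,-0.3,0]
  ]
}}

```text
time: 20.4
tool_pos: [541.7, 175.9, 135.9]
tcp_rot: [-89.9, 0.1, 12.2]
ft_force: [1.7, 5.0, -3.9]
finger_gap: 37.3
```

>>> {"op": "arm_command", "data": {
  "increments": [
    [0,-0.008,0,0,0,0],
    [0,-0.016,0,0,0,0],
    [0,-0.024,0,0,0,0],
    [0,-0.034,0,0,0,0],
    [0,-0.044,0,0,0,0],
    [0,-0.054,0,0,0,0],
    [0,-0.06,0,0,0,0],
    [0,-0.065,0,0,0,0],
    [0,-0.065,0,0,0,0],
    [0,-0.065,0,0,0,0]
  ],
  "force": 60
}}

```text
time: 21.65
tool_pos: [542.2, 174.7, 201.7]
tcp_rot: [-90.0, 0.0, 12.2]
ft_force: [0.4, -0.1, -1.0]
finger_gap: 37.1
```

```bash
python3 - <<'E'
from h import *
p,Rt,s=state(); print(p,s['ft_force'],s['wrist_torque'],s['finger_gap'],s['joint_pos'],s['tcp_rot'])
snap('wrist','w9',scale=1.4)
im=snap('top','t9',(120,130,420,290),2.6)
z=dict(sample_tub=0)
for t in z:
    for d in r.spot_point('top',t)[:4]:
        print(t,round(d['conf'],2),np.round(d['position'],1),np.round(p2w('top',d['position'],z[t]),0))
E
```

```text
[542.18258846 174.68976687 201.70347431] [ 0.44826364 -0.07931735 -1.04908177] [-0.01186142 -0.05742635  0.02476123] 37.07942906716521 [ 1.27008477e+01  6.89979391e+00  9.67684241e+01  2.16373924e-03
  7.63689551e+01 -8.95143223e+01] [-8.99982127e+01  3.71896575e-02  1.22146600e+01]
sample_tub 0.95 [169.  229.1] [494. 403.   0.]
```

View pics/w9.png

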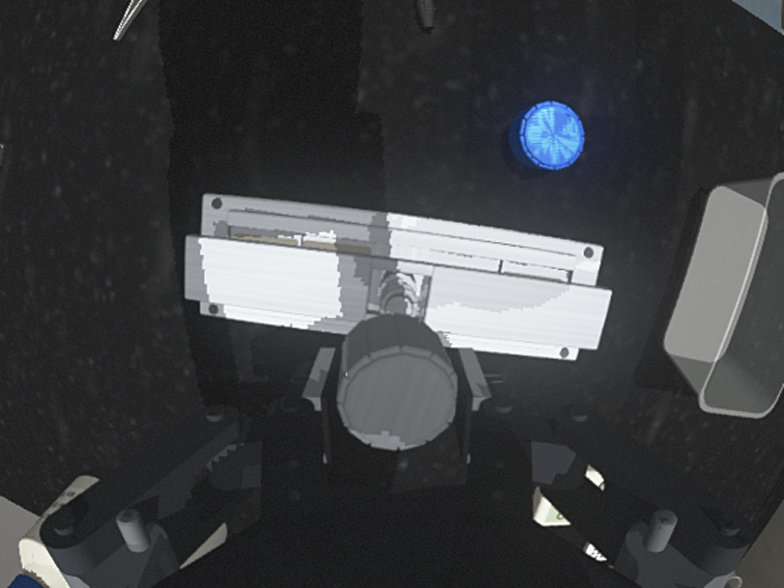

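View pics/t9.png

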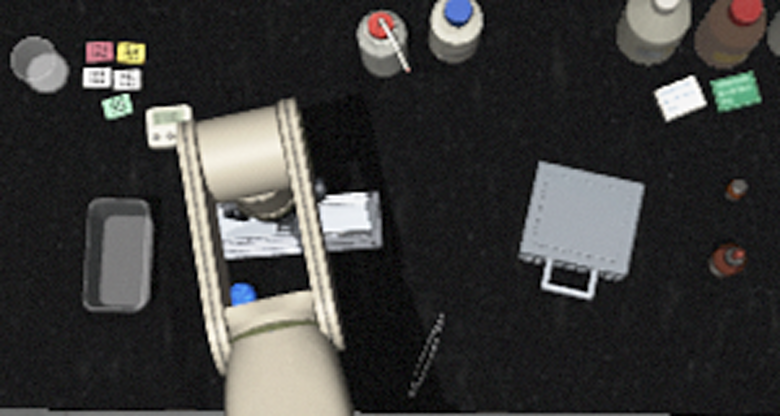

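```bash
python3 - <<'E'
from h import *
print(p2w('top',(166.7,228),69),p2w('top',(166.7,230.4),7))
for q in [(90,312),(152,312),(90,197),(155,200)]: print(p2w('top',(q[0]/2.6+120,q[1]/2.6+130),69).round())
print(inc([495,400,205],pose_down(90)))
E
```

```text
[488.80720288 396.60735258  69.        ] [488.26547611 410.0131881    7.        ]
[410. 436.  69.]
[410. 351.  69.]
[569. 444.  69.]
[566. 353.  69.]
[ 1.600e-03 -3.400e-03  2.302e-01  1.000e-04  2.132e-01 -8.000e-04]
```

```bash
python3 - <<'E'
from h import *
print(inc([489,398,205],pose_down(2)))
E
```

```text
[-4.7000e-03 -3.4000e-03  2.2950e-01  7.0000e-04  1.7491e+00 -5.0000e-04]
```

>>> {"op": "arm_command", "data": {
  "increments": [
    [0,-0.003,0.012,0,0.1,0],
    [-0.001,-0.003,0.03,0,0.25,0],
    [-0.001,-0.003,0.053,0,0.4,0],
    [-0.002,-0.003,0.076,0,0.55,0],
    [-0.002,-0.003,0.1,0,0.72,0],
    [-0.003,-0.003,0.124,0,0.89,0],
    [-0.003,-0.003,0.148,0,1.06,0],
    [-0.004,-0.003,0.172,0,1.23,0],
    [-0.004,-0.003,0.19,0,1.4,0],
    [-0.0047,-0.0034,0.205,0,1.55,0]
  ]
}}

```text
time: 23.05
tool_pos: [494.0, 374.8, 205.1]
tcp_rot: [-90.0, -0.0, -76.9]
ft_force: [-0.5, -0.4, -0.8]
finger_gap: 36.9
```

>>> {"op": "arm_command", "data": {
  "increments": [
    [0.006,0,0,0,0.08,0],
    [0.014,0,0,0,0.16,0],
    [0.02,0,0,0,0.2,0],
    [0.0245,0,0,0,0.2,0],
    [0.0245,0,0,0,0.2,0],
    [0.0245,0,0,0,0.2,0],
    [0.0245,0,0,0,0.2,0],
    [0.0245,0,0,0,0.2,0],
    [0.0245,0,0,0,0.2,0],
    [0.0245,0,0,0,0.2,0]
  ]
}}

```text
time: 24.3
tool_pos: [500.1, 350.3, 205.5]
tcp_rot: [-90.0, -0.0, -88.0]
ft_force: [-0.2, -0.5, -0.9]
finger_gap: 37.1
```

```bash
python3 - <<'E'
from h import *
p,Rt,s=state(); print(p,s['finger_gap'],s['tcp_rot'],s['time'])
print(inc([489,398,205],pose_down(2)))
m=model('wrist')
snap('wrist','w10',scale=1.4)
for z in (69,):
  for dx,dy in [(-77,-41),(77,-41),(77,41),(-77,41)]:print(w2p('wrist',[489+dx,398+dy,z],m)*1.4)
E
```

```text
[500.05800852 350.30007672 205.50532325] 37.05576078334255 [-9.00011286e+01 -1.62480178e-03 -8.80482566e+01] 24.3
[-0.048   0.0005 -0.0094  0.     -0.0008  0.    ]
[217.08550346 293.0935947 ]
[528.65516702 303.44142266]
[543.1797966  133.05848803]
[211.9870416  125.28524496]
```

View pics/w10.png

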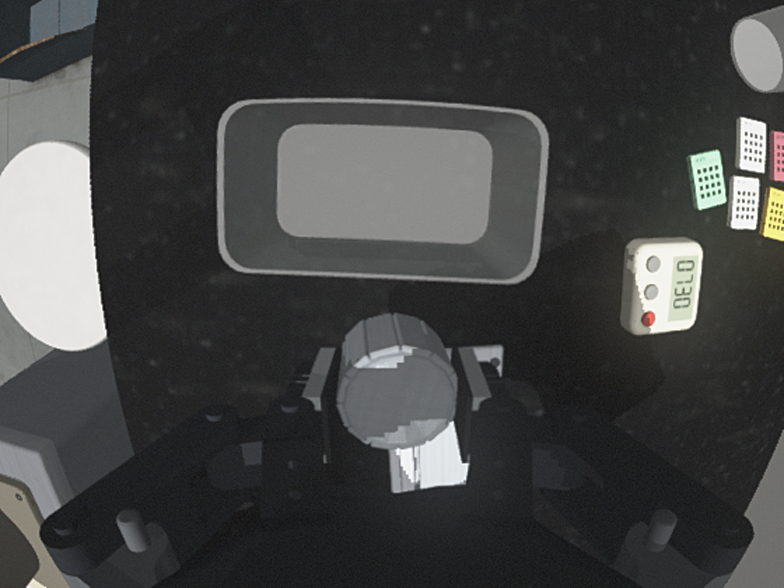

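```bash
python3 - <<'E'
from h import *
for q,z in [((217,188),69),((549,195),69),((383,103),69),((375,277),69),((385,185),7)]: print(p2w('wrist',(q[0]/1.4,q[1]/1.4),z).round(1))
print(inc([491,409,200],pose_down(2)))
E
```

```text
[414.6 408.9  69. ]
[570.8 410.2  69. ]
[492.2 447.7  69. ]
[490.9 367.6  69. ]
[493.  407.3   7. ]
[-0.059   0.0055 -0.0071 -0.     -0.0008  0.    ]
```

>>> {"op": "arm_command", "data": {
  "increments": [
    [-0.02,0,-0.003,0,0,0],
    [-0.04,0,-0.006,0,0,0],
    [-0.058,0.005,-0.007,0,0,0],
    [-0.058,0.03,-0.007,0,0,0],
    [-0.058,0.055,-0.007,0,0,0],
    [-0.058,0.075,-0.007,0,0,0],
    [-0.058,0.09,-0.007,0,0,0],
    [-0.058,0.1,-0.007,0,0,0],
    [-0.058,0.106,-0.007,0,0,0],
    [-0.058,0.106,-0.007,0,0,0]
  ]
}}

```text
time: 25.6
tool_pos: [491.2, 408.0, 99.5]
tcp_rot: [-90.0, -0.0, -88.1]
ft_force: [-0.2, 1.0, -0.0]
finger_gap: 36.7
```

>>> {"op": "arm_command", "data": {
  "increments": [
    [0,0,0,0,0,0],
    [0,0,0,0,0,0],
    [0,0,0,0,0,0],
    [0,0,0,0,0,0],
    [0,0,0,0,0,0],
    [0,-0.02,0,0,0,0],
    [0,-0.05,0,0,0,0],
    [0,-0.08,0,0,0,0],
    [0,-0.11,0,0,0,0],
    [0,-0.14,0,0,0,0]
  ],
  "jaw": -0.3
}}

```text
time: 26.85
tool_pos: [491.3, 408.1, 242.4]
tcp_rot: [-89.9, 0.1, -88.1]
ft_force: [0.8, 1.1, -0.7]
finger_gap: 55.5
```

```bash
python3 - <<'E'
from h import *
p,Rt,s=state(); print(p,s['finger_gap'],s['tcp_rot'],s['time'],s['ft_force'])
snap('wrist','w11',scale=1.4)
E
```

```text
[491.28716326 408.12966898 242.38343477] 55.54233958271945 [-8.99138513e+01  5.64998902e-02 -8.80513478e+01] 26.85 [ 0.77123569  1.10961943 -0.6843717 ]
```

View pics/w11.png

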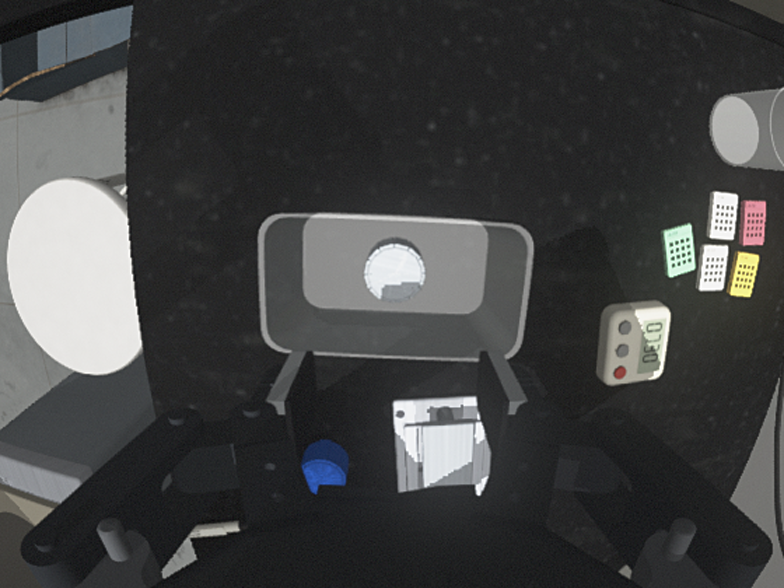

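```bash
python3 - <<'E'
from h import *
print(inc([544,177,190],pose_down(5)))
for q in [(267,158),(295,152)]: print(p2w('top',q,0).round())
E
```

```text
[ 0.2341  0.0569  0.0429 -0.0071 -0.0532 -0.0044]
[768.  44.   0.]
[792. -62.   0.]
```

>>> {"op": "arm_command", "data": {
  "increments": [
    [0.04,0,0.007,0,0,0],
    [0.09,0,0.016,0,0,0],
    [0.14,0.005,0.026,0,-0.02,0],
    [0.19,0.02,0.035,0,-0.04,0],
    [0.22,0.04,0.04,0,-0.053,0],
    [0.234,0.05,0.043,0,-0.053,0],
    [0.234,0.052,0.043,0,-0.053,0],
    [0.234,0.052,0.043,0,-0.053,0],
    [0.234,0.052,0.043,0,-0.053,0],
    [0.234,0.052,0.043,0,-0.053,0]
  ],
  "jaw": -1
}}

```text
time: 28.15
tool_pos: [542.2, 176.4, 188.0]
tcp_rot: [-90.0, 0.0, -84.9]
ft_force: [-0.2, -0.4, -0.1]
finger_gap: 85.3
```

```bash
python3 - <<'E'
from h import *
p,Rt,s=state(); print(p,s['finger_gap'],s['tcp_rot'],s['time'],s['ft_force'])
m=model('wrist')
snap('wrist','w12',scale=1.4)
for x,y in [(544.7,177.7),(542.5,175.5)]:print(w2p('wrist',[x,y,60],m)*1.4)
E
```

```text
[542.15782825 176.449135   188.04373814] 85.26818041975476 [-8.99537946e+01  1.04633520e-02 -8.49498443e+01] 28.15 [-0.17257783 -0.4000041  -0.10760043]
[398.75194552 316.53645528]
[393.57219678 320.6195302 ]
```

View pics/w12.png

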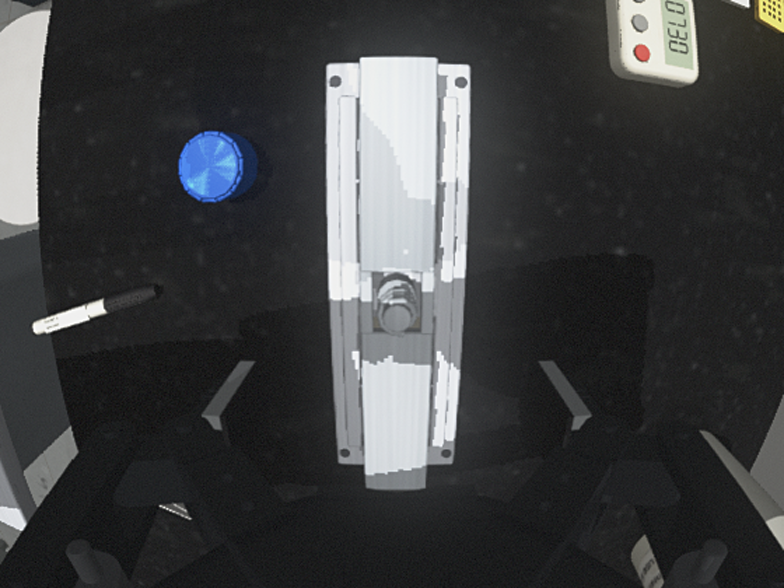

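>>> {"op": "arm_command", "data": {
  "increments": [
    [0,0.02,0,0,0,0],
    [0,0.04,0.0005,0,0,0],
    [0,0.06,0.0005,0,0,0],
    [0,0.075,0.0005,0,0,0],
    [0,0.085,0.0005,0,0,0],
    [0,0.091,0.0005,0,0,0],
    [0,0.091,0.0005,0,0,0],
    [0,0.091,0.0005,0,0,0],
    [0,0.091,0.0005,0,0,0],
    [0,0.091,0.0005,0,0,0]
  ]
}}

```text
time: 29.45
tool_pos: [542.8, 175.7, 97.0]
tcp_rot: [-90.0, 0.0, -85.0]
ft_force: [0.4, -0.5, 1.1]
finger_gap: 85.4
```

>>> {"op": "arm_command", "data": {
  "increments": [
    [0,0,0,0,0,0],
    [0,0,0,0,0,0],
    [0,0,0,0,0,0],
    [0,0,0,0,0,0],
    [0,0,0,0,0,0],
    [0,0,0,0,0,0],
    [0,0,0,0,0,0],
    [0,0,0,0,0,0],
    [0,0,0,0,0,0],
    [0,0,0,0,0,0]
  ],
  "jaw": 1,
  "force": 40
}}

```text
time: 30.7
tool_pos: [542.7, 175.7, 96.7]
tcp_rot: [-90.0, 0.0, -85.0]
ft_force: [-1.0, 0.6, 5.4]
finger_gap: 36.7
```

```bash
python3 - <<'E'
from h import *
p,Rt,s=state(); print(p,s['finger_gap'],s['tcp_rot'],s['time'],s['ft_force'])
snap('wrist','w13',scale=1.4)
snap('scene','s13',(150,200,330,340),4)
E
```

```text
[542.72629616 175.66483567  96.71049731] 36.69778399413125 [-8.99790411e+01  2.94398727e-03 -8.50143681e+01] 30.7 [-1.04558679  0.55805073  5.38135274]
```

View pics/w13.png

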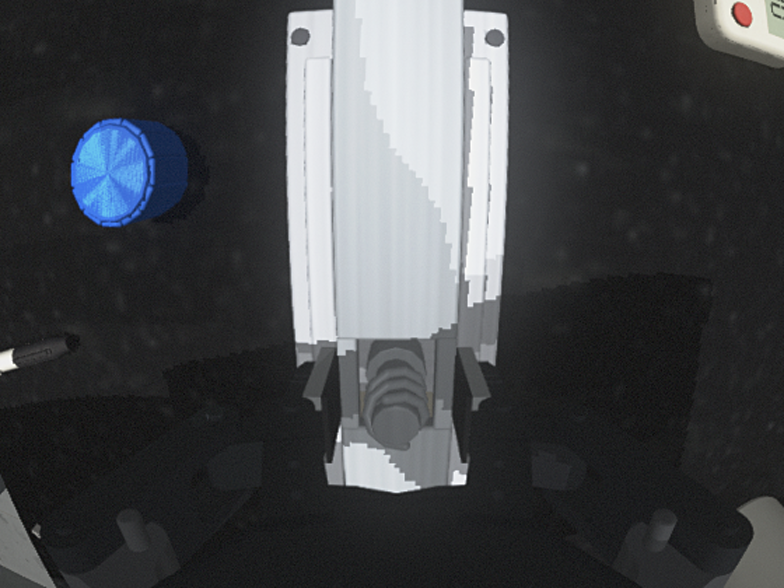

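View pics/s13.png

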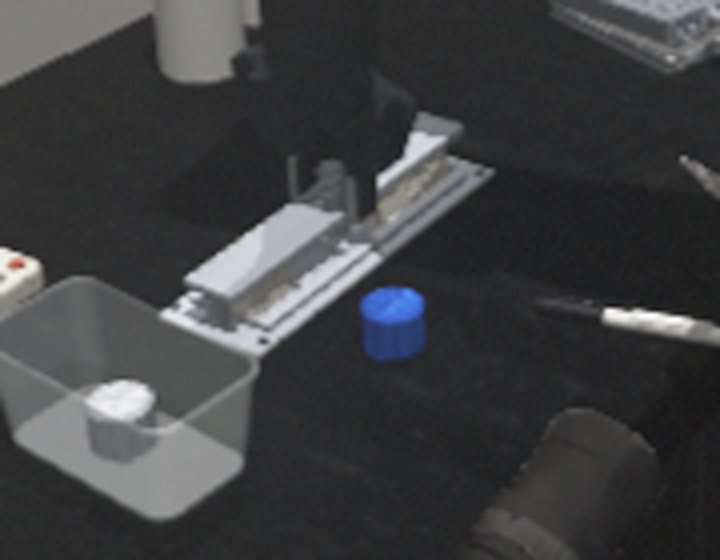

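>>> {"op": "arm_command", "data": {
  "increments": [
    [0,-0.003,0,0,0,0],
    [0,-0.008,0,0,0,0],
    [0,-0.015,0,0,0,0],
    [0,-0.023,0,0,0,0],
    [0,-0.032,0,0,0,0],
    [0,-0.041,0,0,0,0],
    [0,-0.05,0,0,0,0],
    [0,-0.058,0,0,0,0],
    [0,-0.064,0,0,0,0],
    [0,-0.064,0,0,0,0]
  ]
}}

```text
time: 32.05
tool_pos: [542.9, 175.7, 161.1]
tcp_rot: [-89.9, 0.0, -85.0]
ft_force: [0.0, -0.1, -2.5]
finger_gap: 36.8
```

```bash
python3 - <<'E'
from h import *
p,Rt,s=state(); print(p,s['finger_gap'],s['tcp_rot'],s['time'],s['ft_force'],s['wrist_torque'])
snap('wrist','w14',scale=1.4)
print(inc([655,165,160],pose_down(5)))
E
```

```text
[542.90684282 175.71008264 161.13073975] 36.77079917830615 [-8.99411428e+01  8.78702182e-03 -8.50140193e+01] 32.05 [ 0.03480128 -0.07200113 -2.49672849] [-0.0593622  -0.02355931 -0.00094244]
[ 0.0204  0.0007  0.111  -0.0004 -0.0003 -0.    ]
```

View pics/w14.png

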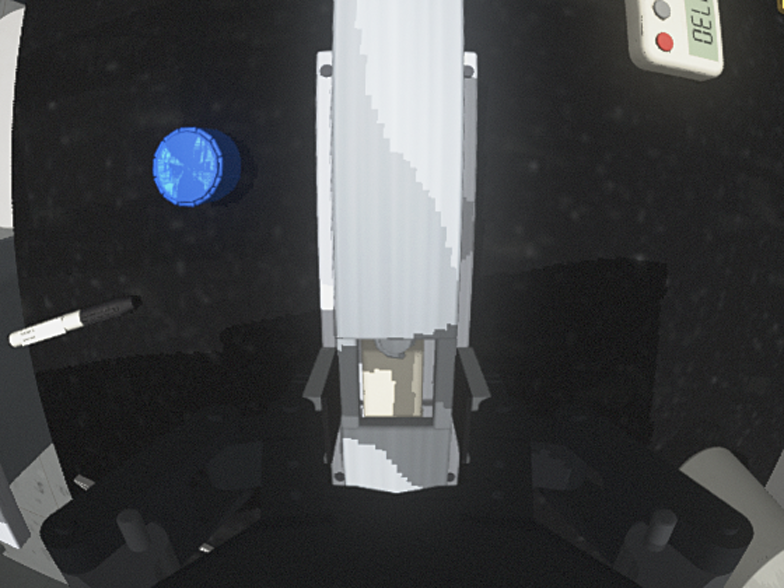

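>>> {"op": "arm_command", "data": {
  "increments": [
    [0.002,0,0.01,0,0,0],
    [0.006,0,0.03,0,0,0],
    [0.01,0,0.052,0,0,0],
    [0.014,0,0.074,0,0,0],
    [0.018,0,0.096,0,0,0],
    [0.02,0,0.107,0,0,0],
    [0.02,0.01,0.111,0,0,0],
    [0.02,0.025,0.111,0,0,0],
    [0.02,0.04,0.111,0,0,0],
    [0.02,0.05,0.111,0,0,0]
  ]
}}

```text
time: 33.35
tool_pos: [653.5, 165.4, 108.3]
tcp_rot: [-90.2, -0.0, -85.0]
ft_force: [-1.0, -0.4, -2.2]
finger_gap: 36.7
```

>>> {"op": "arm_command", "data": {
  "increments": [
    [0,0.01,0,0,0,0],
    [0,0.018,0,0,0,0],
    [0,0.024,0,0,0,0],
    [0,0.029,0,0,0,0],
    [0,0.033,0,0,0,0],
    [0,0.036,0,0,0,0],
    [0,0.036,0,0,0,0],
    [0,0.036,0,0,0,0],
    [0,0.036,0,0,0,0],
    [0,0.036,0,0,0,0]
  ]
}}

```text
time: 34.6
tool_pos: [655.0, 165.4, 74.7]
tcp_rot: [-90.0, 0.0, -85.0]
ft_force: [0.2, -0.1, -2.7]
finger_gap: 37.1
```

```bash
python3 - <<'E'
from h import *
p,Rt,s=state(); print(p,s['finger_gap'],s['tcp_rot'],s['time'],s['ft_force'],s['wrist_torque'])
snap('wrist','w15',scale=1.4)
E
```

```text
[654.98907865 165.37108726  74.71226373] 37.136299655337645 [-8.99824191e+01  1.84727742e-03 -8.50162757e+01] 34.6 [ 0.22576849 -0.11766473 -2.69732742] [ 0.01325208 -0.02606699 -0.00831695]
```

View pics/w15.png

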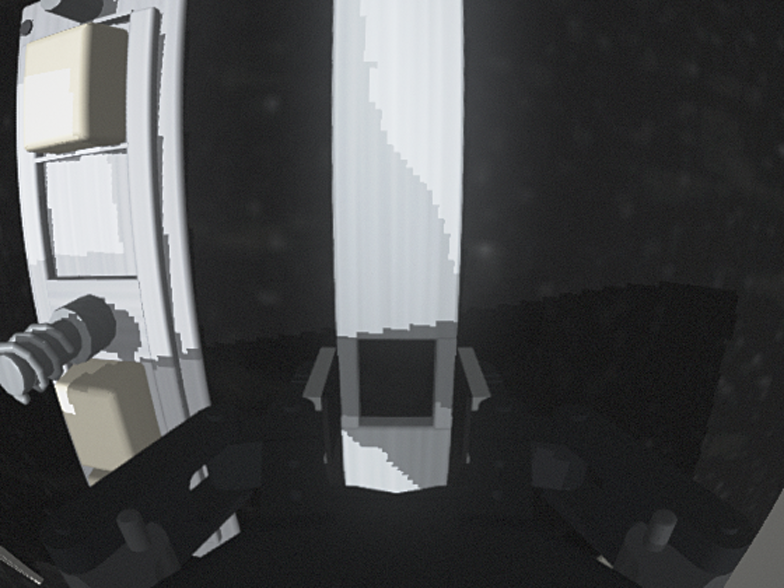

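>>> {"op": "arm_command", "data": {
  "increments": [
    [0,0.002,0,0,0,0],
    [0,0.003,0,0,0,0],
    [0,0.004,0,0,0,0],
    [0,0.005,0,0,0,0],
    [0,0.005,0,0,0,0],
    [0,0.005,0,0,0,0],
    [0,0.005,0,0,0,0],
    [0,0.005,0,0,0,0],
    [0,0.005,0,0,0,0],
    [0,0.005,0,0,0,0]
  ]
}}

```text
time: 35.9
tool_pos: [655.0, 165.4, 71.6]
tcp_rot: [-90.0, -0.0, -85.0]
ft_force: [-10.5, -3.1, 13.8]
finger_gap: 36.5
```

>>> {"op": "arm_command", "data": {
  "increments": [
    [0,0,0,0,0,0],
    [0,0,0,0,0,0],
    [0,0,0,0,0,0],
    [0,0,0,0,0,0],
    [0,0,0,0,0,0],
    [0,-0.01,0,0,0,0],
    [0,-0.03,0,0,0,0],
    [0,-0.06,0,0,0,0],
    [0,-0.1,0,0,0,0],
    [0,-0.14,0,0,0,0]
  ],
  "jaw": -1
}}

```text
time: 37.15
tool_pos: [655.1, 165.4, 212.8]
tcp_rot: [-89.9, 0.0, -85.0]
ft_force: [0.4, -0.0, 0.9]
finger_gap: 85.6
```

```bash
python3 - <<'E'
from h import *
p,Rt,s=state(); print(p,s['finger_gap'],s['tcp_rot'],s['time'],s['ft_force'],s['joint_pos'])
snap('wrist','w16',scale=1.4)
m=model('wrist')
print(w2p('wrist',[655,165,8],m)*1.4)
E
```

```text
[655.11559267 165.39344323 212.75216614] 85.55109748202544 [-8.98936192e+01  1.17252796e-02 -8.50174577e+01] 37.15 [ 0.42251707 -0.03655363  0.94130131] [9.82205151e+00 2.20319081e+01 7.78109245e+01 2.75001399e-03
 8.00501767e+01 4.83904742e+00]
[386.07267484 275.22822274]
```

View pics/w16.png

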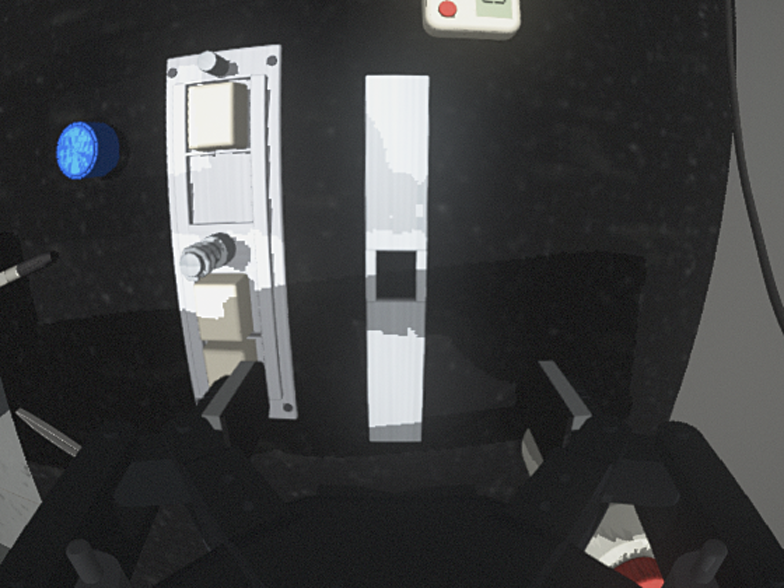

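```bash
python3 - <<'E'
from h import *
print(inc([540,-190,300],pose_down(-10)))
E
```

```text
[ 0.3442 -0.0817 -0.1473 -0.0107  0.2616 -0.0024]
```

>>> {"op": "arm_command", "data": {
  "increments": [
    [0.035,-0.01,-0.014,0,0.025,0],
    [0.08,-0.02,-0.032,0,0.05,0],
    [0.13,-0.035,-0.052,0,0.08,0],
    [0.18,-0.05,-0.072,0,0.12,0],
    [0.23,-0.065,-0.092,0,0.16,0],
    [0.28,-0.075,-0.112,0,0.2,0],
    [0.32,-0.082,-0.132,0,0.23,0],
    [0.36,-0.082,-0.145,0,0.262,0],
    [0.37,-0.082,-0.148,0,0.262,0],
    [0.37,-0.082,-0.148,0,0.262,0]
  ]
}}

```text
time: 38.45
tool_pos: [539.6, -216.4, 292.5]
tcp_rot: [-89.9, 0.0, -100.1]
ft_force: [0.1, -0.2, -0.4]
finger_gap: 85.4
```

```bash
python3 - <<'E'
from h import *
p,Rt,s=state(); print(p,s['finger_gap'],s['tcp_rot'],s['time'])
m=model('wrist')
snap('wrist','w17',scale=1.4)
for t,z in dict(case=0,lid_hinge=12,lid_handle=24).items():
    for d in r.spot_point('wrist',t)[:2]:
        print(t,round(d['conf'],2),np.round(np.array(d['position'])*1.4,1),np.round(p2w('wrist',d['position'],z,m),1))
E
```

```text
[ 539.61781858 -216.41163105  292.46911773] 85.38574416341004 [-8.99308310e+01  2.05086573e-04 -1.00077904e+02] 38.45
case 0.8 [408.8 272.3] [ 548.2 -236.7    0. ]
case 0.6 [386.4 474.7] [ 492.1 -437.5    0. ]
lid_hinge 0.81 [492.8 274.8] [ 614.7 -247.5   12. ]
lid_handle 0.59 [275.1 276.9] [ 444.9 -215.8   24. ]
```

View pics/w17.png

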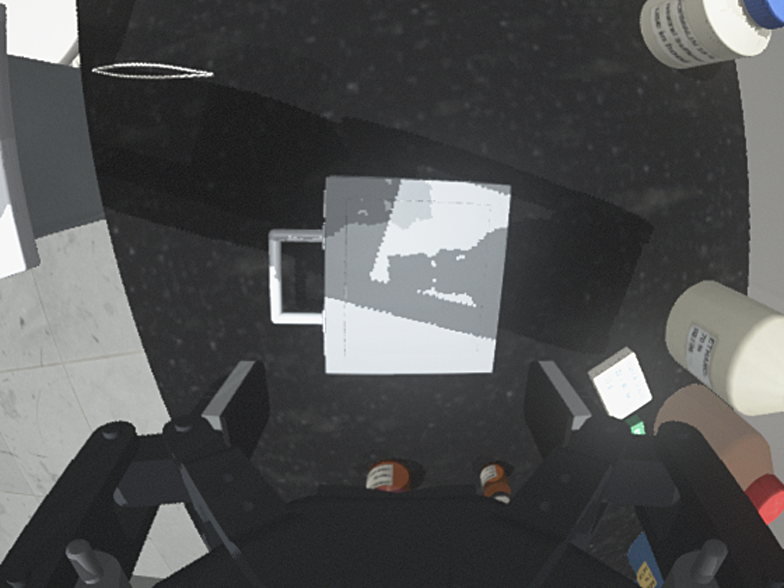

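```bash
python3 - <<'E'
from h import *
P=np.array([p2w('wrist',(a/1.4,b/1.4),32) for a,b in [(327,177),(510,186),(493,373),(326,373)]]);print(P.round(1))
for i in range(4): 
    d=P[(i+1)%4]-P[i]; print(np.linalg.norm(d).round(1),np.degrees(np.arctan2(d[1],d[0])).round(1))
c=P.mean(0);print(c)
for q in [(275,232),(276,278),(276,320)]: print(p2w('wrist',(q[0]/1.4,q[1]/1.4),24).round(1))
a=np.radians(-12);X=np.array([np.cos(a),np.sin(a),0]);print('handle pred',c-X*(172-67),'hinge',c+67*X)
E
```

```text
[[ 502.6 -146.5   32. ]
 [ 632.9 -175.    32. ]
 [ 602.9 -321.9   32. ]
 [ 469.  -297.8   32. ]]
133.4 -12.3
149.9 -101.6
136.0 169.8
155.0 77.5
[ 551.83637486 -235.31383133   32.        ]
[ 453.4 -179.5   24. ]
[ 445.7 -215.1   24. ]
[ 437.  -249.1   24. ]
handle pred [ 449.13087678 -213.4831038    32.        ] hinge [ 617.37226411 -249.24391462   32.        ]
```

```bash
python3 - <<'E'
from h import *
print(inc([447.5,-214,150],pose_down(-12)))
E
```

```text
[ 1.520e-02  1.416e-01 -9.130e-02 -1.000e-04  3.620e-02 -3.000e-04]
```

>>> {"op": "arm_command", "data": {
  "increments": [
    [0.003,0.01,-0.025,0,0.01,0],
    [0.006,0.03,-0.05,0,0.02,0],
    [0.01,0.06,-0.08,0,0.036,0],
    [0.015,0.09,-0.0913,0,0.036,0],
    [0.015,0.12,-0.0913,0,0.036,0],
    [0.015,0.135,-0.0913,0,0.036,0],
    [0.015,0.1416,-0.0913,0,0.036,0],
    [0.015,0.1416,-0.0913,0,0.036,0],
    [0.015,0.1416,-0.0913,0,0.036,0],
    [0.015,0.1416,-0.0913,0,0.036,0]
  ],
  "jaw": 0.4
}}

```text
time: 39.9
tool_pos: [447.6, -215.3, 150.8]
tcp_rot: [-89.9, -0.0, -102.1]
ft_force: [-0.3, 0.4, -0.1]
finger_gap: 25.5
```

```bash
python3 - <<'E'
from h import *
p,Rt,s=state(); print(p,s['finger_gap'],s['tcp_rot'],s['time'],s['joint_pos'])
m=model('wrist')
snap('wrist','w18',scale=1.4)
print(w2p('wrist',[447.5,-214,24],m)*1.4)
E
```

```text
[ 447.6195423  -215.27273971  150.8250004 ] 25.54330287901009 [-8.99161405e+01 -2.82116428e-02 -1.02087655e+02] 39.9 [-3.16016824e+01 -1.06472839e+00  1.10715319e+02  1.50981709e-03
  7.02609432e+01 -1.95145566e+01]
[392.41734985 317.48910186]
```

View pics/w18.png

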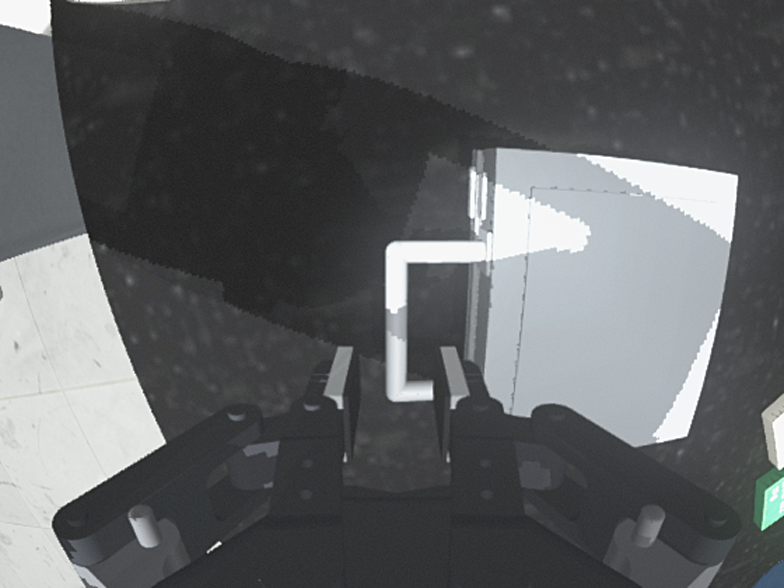

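>>> {"op": "arm_command", "data": {
  "increments": [
    [0,0.015,0,0,0,0],
    [0,0.03,0,0,0,0],
    [0,0.045,0,0,0,0],
    [0,0.058,0,0,0,0],
    [0,0.067,0,0,0,0],
    [0,0.072,0,0,0,0],
    [0,0.072,0,0,0,0],
    [0,0.072,0,0,0,0],
    [0,0.072,0,0,0,0],
    [0,0.072,0,0,0,0]
  ]
}}

```text
time: 41.2
tool_pos: [447.3, -215.1, 78.3]
tcp_rot: [-90.0, -0.0, -102.1]
ft_force: [0.3, 0.6, -0.2]
finger_gap: 25.9
```

>>> {"op": "arm_command", "data": {
  "increments": [
    [0,0,0,0,0,0],
    [0,0,0,0,0,0],
    [0,0,0,0,0,0],
    [0,0,0,0,0,0],
    [0,0,0,0,0,0],
    [0,0,0,0,0,0],
    [0,0,0,0,0,0],
    [0,0,0,0,0,0],
    [0,0,0,0,0,0],
    [0,0,0,0,0,0]
  ],
  "jaw": 1,
  "force": 30
}}

```text
time: 42.45
tool_pos: [447.6, -215.2, 78.2]
tcp_rot: [-89.9, -0.0, -102.1]
ft_force: [5.2, -0.4, -0.6]
finger_gap: 8.1
```

```bash
python3 - <<'E'
from h import *
p,Rt,s=state(); print(p,s['finger_gap'],s['tcp_rot'],s['time'],s['ft_force'])
import math
# arc in tool frame: z tool = case +x ; -y tool= up
R0=math.hypot(172,12)
for th in np.arange(0,1.75,0.1):
    x=-172*math.cos(th)+12*math.sin(th)+172; z=172*math.sin(th)+12*math.cos(th)-12
    print(round(th,2),round(-z/1000,4),round(x/1000,4))
E
```

```text
[ 447.62285842 -215.17330557   78.23531332] 8.119561957070331 [-8.99222880e+01 -1.23817768e-02 -1.02090557e+02] 42.45 [ 5.19929162 -0.35243765 -0.62090259]
0.0 -0.0 0.0
0.1 -0.0171 0.0021
0.2 -0.0339 0.0058
0.3 -0.0503 0.0112
0.4 -0.066 0.0183
0.5 -0.081 0.0268
0.6 -0.095 0.0368
0.7 -0.108 0.0482
0.8 -0.1197 0.0608
0.9 -0.1302 0.0745
1.0 -0.1392 0.0892
1.1 -0.1467 0.1047
1.2 -0.1527 0.1209
1.3 -0.1569 0.1376
1.4 -0.1595 0.1546
1.5 -0.1604 0.1718
1.6 -0.1596 0.189
1.7 -0.157 0.2061
```

Gripped (gap 8 mm). Now the arc.

>>> {"op": "arm_command", "data": {
  "increments": [
    [0,-0.0086,0.001,0,0,0],
    [0,-0.0171,0.0021,0,0,0],
    [0,-0.0255,0.0038,0,0,0],
    [0,-0.0339,0.0058,0,0,0],
    [0,-0.0422,0.0084,0,0,0],
    [0,-0.0503,0.0112,0,0,0],
    [0,-0.0582,0.0147,0,0,0],
    [0,-0.066,0.0183,0,0,0],
    [0,-0.0735,0.0225,0,0,0],
    [0,-0.081,0.0268,0,0,0]
  ]
}}

```text
time: 43.7
tool_pos: [481.3, -222.4, 158.6]
tcp_rot: [-88.8, -0.1, -102.1]
ft_force: [73.8, -21.2, -66.6]
finger_gap: 8.0
```

```bash
python3 - <<'E'
from h import *
p,Rt,s=state(); print(p,s['finger_gap'],s['tcp_rot'],s['time'],s['ft_force'])
snap('wrist','w19',scale=1.4)
E
```

```text
[ 481.30915159 -222.41290505  158.62121834] 8.040971811653234 [-8.87582063e+01 -1.01807716e-01 -1.02090187e+02] 43.7 [ 73.78366465 -21.20326006 -66.64202596]
```

View pics/w19.png

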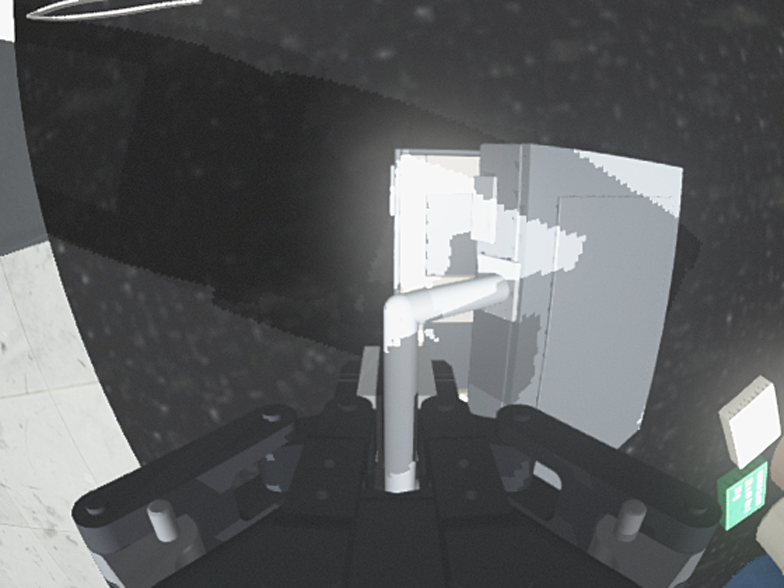

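```bash
python3 - <<'E'
from h import *
snap('scene','s20',(270,150,390,240),6)
p,Rt,s=state(); print(p,s['finger_gap'],s['tcp_rot'],s['time'],s['ft_force'],s['wrist_torque'])
E
```

```text
[ 481.59923586 -222.46010711  158.76401604] 7.830624342725889 [-8.87379055e+01 -1.01520649e-01 -1.02082812e+02] 43.8 [ 68.87339916 -17.94546012 -59.29873096] [-2.55879633 -9.12334981 -0.02902985]
```

View pics/s20.png

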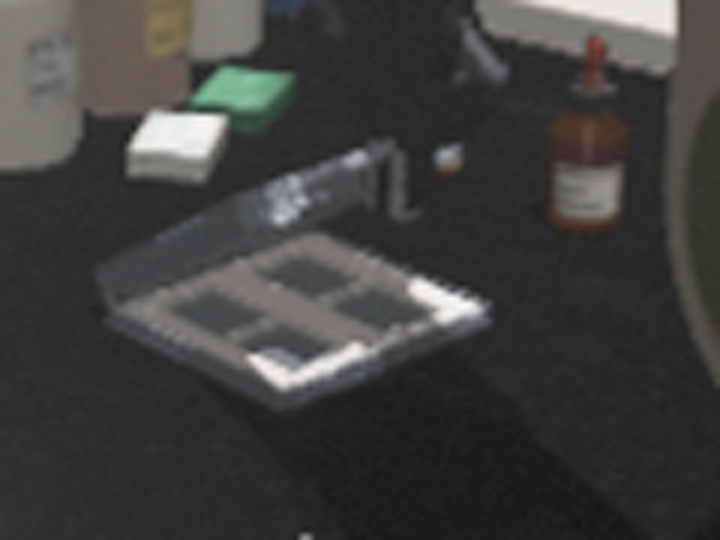

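>>> {"op": "arm_command", "data": {
  "increments": [
    [0,0.0005,0.002,0,0,0],
    [0,0.001,0.004,0,0,0],
    [0,0.002,0.006,0,0,0],
    [0,0.002,0.008,0,0,0],
    [0,0.003,0.009,0,0,0],
    [0,0.003,0.009,0,0,0],
    [0,0.003,0.009,0,0,0],
    [0,0.003,0.009,0,0,0],
    [0,0.003,0.009,0,0,0],
    [0,0.003,0.009,0,0,0]
  ]
}}

```text
time: 45.05
tool_pos: [481.8, -222.5, 155.9]
tcp_rot: [-90.0, -0.0, -102.1]
ft_force: [-5.1, -1.7, 1.2]
finger_gap: 8.5
```

```bash
python3 - <<'E'
from h import *
p,Rt,s=state(); print(p,s['finger_gap'],s['tcp_rot'],s['time'],s['ft_force'],s['wrist_torque'])
snap('wrist','w21',scale=1.4)
E
```

```text
[ 481.77138351 -222.5280907   155.93848759] 8.528362460905111 [-9.00375321e+01 -9.04240933e-03 -1.02093071e+02] 45.05 [-5.09874075 -1.71343398  1.18230436] [-0.29740368  0.87617642 -0.05859948]
```

View pics/w21.png

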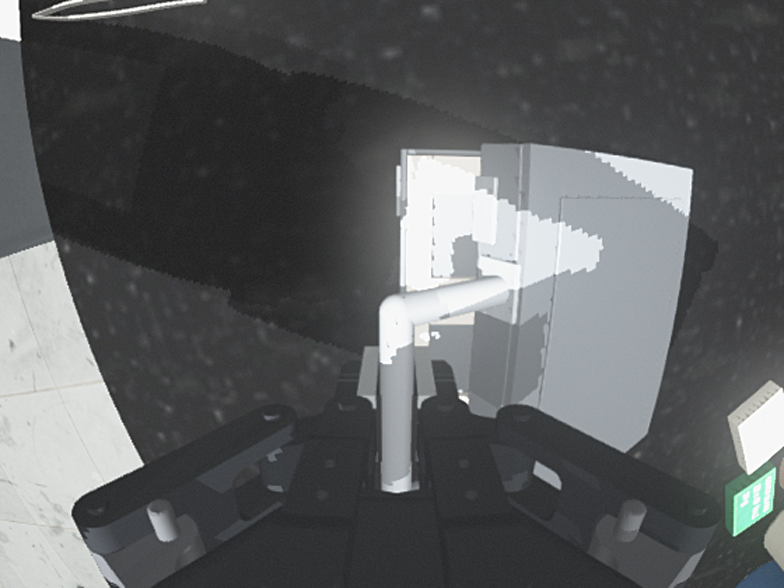

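```bash
python3 - <<'E'
from h import *
p,Rt,s=state();m=model('wrist')
for d in (30,39,46,54,60):
    print(d,[ (w2p('wrist',p+Rt.apply([xx,d,0]),m)*1.4).round(0).tolist() for xx in (-27,-32,-36)], 'w9', np.linalg.norm(w2p('wrist',p+Rt.apply([-20,d,4.5]),m)-w2p('wrist',p+Rt.apply([-20,d,-4.5]),m))*1.4)
E
```

```text
30 [[392.0, 352.0], [392.0, 332.0], [391.0, 316.0]] w9 36.8617249612463
39 [[392.0, 338.0], [392.0, 319.0], [392.0, 304.0]] w9 34.311517241393226
46 [[392.0, 328.0], [392.0, 311.0], [392.0, 296.0]] w9 32.54454524855947
54 [[392.0, 318.0], [392.0, 302.0], [392.0, 288.0]] w9 30.723631532151636
60 [[392.0, 311.0], [392.0, 295.0], [392.0, 282.0]] w9 29.47962981684629
```

```bash
python3 - <<'E'
from h import *
m=model('wrist')
a=np.radians(-11.9);X=np.array([np.cos(a),np.sin(a),0]);Y=np.array([-X[1],X[0],0]);Z=np.array([0,0,1.])
H=np.array([551.8,-235.3,12])+67*X
for th in (.4,.45,.5,.55,.6):
    f=lambda A,h,y: (w2p('wrist',H+(-A*np.cos(th)+h*np.sin(th))*X+(A*np.sin(th)+h*np.cos(th))*Z+y*Y,m)*1.4).round(0).tolist()
    print(th,'topfront',f(134,20,75),'botfront',f(134,0,75),'topback',f(0,20,75),'handle',f(172,12,32), f(172,12,0))
E
```

```text
0.4 topfront [465.0, 144.0] botfront [435.0, 146.0] topback [691.0, 167.0] handle [342.0, 284.0] [346.0, 377.0]
0.45 topfront [479.0, 144.0] botfront [444.0, 145.0] topback [692.0, 167.0] handle [353.0, 291.0] [357.0, 388.0]
0.5 topfront [496.0, 144.0] botfront [456.0, 145.0] topback [693.0, 168.0] handle [367.0, 298.0] [369.0, 399.0]
0.55 topfront [515.0, 144.0] botfront [469.0, 144.0] topback [693.0, 168.0] handle [383.0, 306.0] [385.0, 412.0]
0.6 topfront [535.0, 144.0] botfront [483.0, 144.0] topback [694.0, 168.0] handle [404.0, 315.0] [403.0, 424.0]
```

>>> {"op": "arm_command", "data": {
  "increments": [
    [0,0,0,0,0,0],
    [0,0,0,0,0,0],
    [0,-0.012,0,0,0,0],
    [0,-0.03,0,0,0,0],
    [0,-0.048,0,0,0,0],
    [0,-0.055,0,0,0,0],
    [0,-0.055,-0.015,0,0,0],
    [0,-0.055,-0.035,0,0,0],
    [0,-0.055,-0.045,0,0,0],
    [0,-0.055,-0.045,0,0,0]
  ],
  "jaw": 0.4
}}

```text
time: 46.35
tool_pos: [437.9, -213.1, 211.1]
tcp_rot: [-90.0, -0.0, -102.1]
ft_force: [0.7, 0.1, -0.5]
finger_gap: 25.6
```

```bash
python3 - <<'E'
from h import *
p,Rt,s=state(); print(p,s['finger_gap'],s['tcp_rot'],s['time'],s['ft_force'],s['wrist_torque'])
snap('wrist','w22',scale=1.4)
E
```

```text
[ 437.8576154  -213.06409968  211.07986672] 25.63708391280383 [-8.99771598e+01 -6.07821573e-03 -1.02110049e+02] 46.35 [ 0.67759388  0.11374565 -0.4595505 ] [-0.02664758  0.02124246  0.01286478]
```

View pics/w22.png

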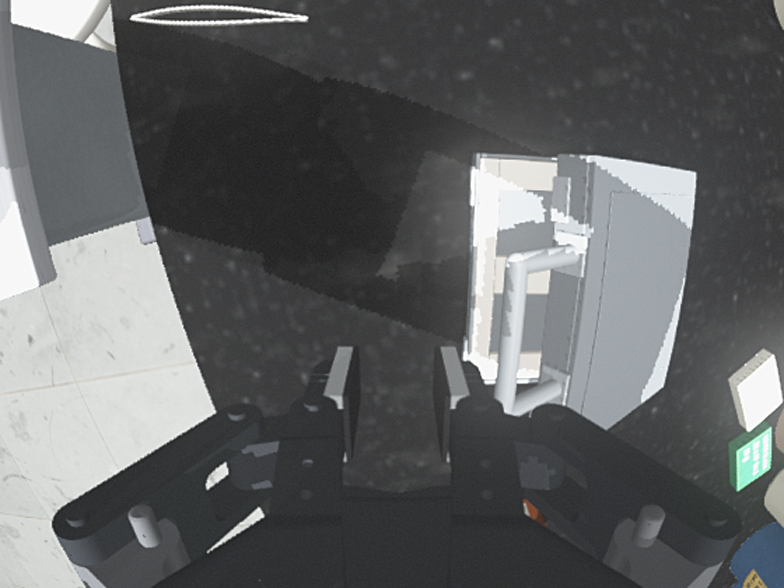

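>>> {"op": "arm_command", "data": {
  "increments": [
    [0,0.01,0,0,0,0],
    [0,0.022,0,0,0,0],
    [0,0.034,0,0,0,0],
    [0,0.042,0,0,0,0],
    [0,0.042,0,0,0,0],
    [0,0.042,0.006,0,0,0],
    [0,0.042,0.012,0,0,0],
    [0,0.042,0.018,0,0,0],
    [0,0.042,0.026,0,0,0],
    [0,0.04,0.034,0,0,0]
  ],
  "jaw": 1
}}

```text
time: 47.65
tool_pos: [467.5, -219.4, 170.6]
tcp_rot: [-90.7, 0.0, -102.1]
ft_force: [-51.1, 11.3, 39.7]
finger_gap: -0.1
```

>>> {"op": "arm_command", "data": {
  "increments": [
    [0,-0.006,0.008,0,0,0],
    [0,-0.012,0.016,0,0,0],
    [0,-0.02,0.026,0,0,0],
    [0,-0.027,0.038,0,0,0],
    [0,-0.034,0.05,0,0,0],
    [0,-0.04,0.062,0,0,0],
    [0,-0.046,0.074,0,0,0],
    [0,-0.051,0.086,0,0,0],
    [0,-0.055,0.098,0,0,0],
    [0,-0.059,0.11,0,0,0]
  ]
}}

```text
time: 48.9
tool_pos: [579.4, -243.2, 229.6]
tcp_rot: [-90.0, 0.0, -102.1]
ft_force: [0.2, 0.3, -0.4]
finger_gap: 0.2
```

```bash
python3 - <<'E'
from h import *
p,Rt,s=state(); print(p,s['finger_gap'],s['tcp_rot'],s['time'],s['ft_force'],s['wrist_torque'])
snap('wrist','w23',scale=1.4)
E
```

```text
[ 579.44237409 -243.23001937  229.62815155] 0.23912041280148755 [-9.00417833e+01  9.10003569e-03 -1.02086822e+02] 48.9 [ 0.15852069  0.26871635 -0.42774158] [-0.01209703  0.09737676  0.01389846]
```

View pics/w23.png

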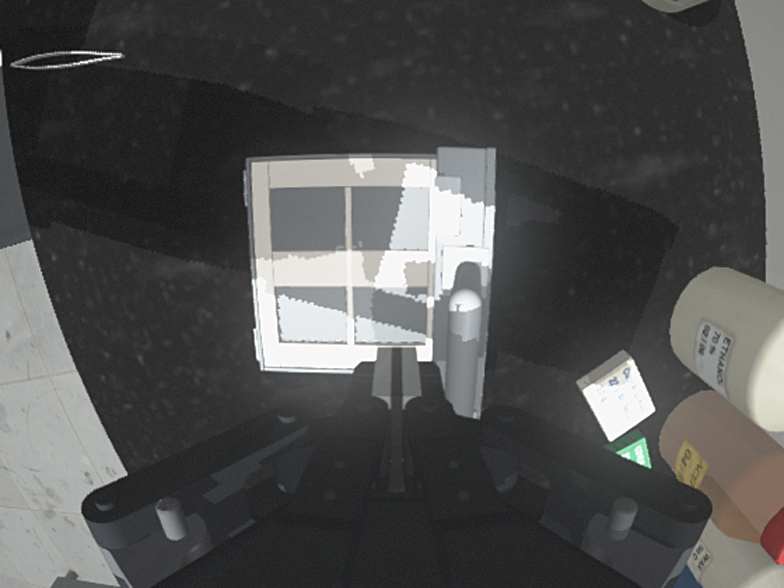

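```bash
cat >> h.py <<'E'
A0=np.radians(-11.9);CX=np.array([np.cos(A0),np.sin(A0),0]);CY=np.array([-CX[1],CX[0],0]);CZ=np.array([0,0,1.])
CC=np.array([551.8,-235.3,0.]); HG=CC+67*CX+12*CZ
def lidp(th,A,h,y): return HG+(-A*np.cos(th)+h*np.sin(th))*CX+(A*np.sin(th)+h*np.cos(th))*CZ+y*CY
E
python3 - <<'E'
from h import *
m=model('wrist')
for th in (1.2,1.3,1.4,1.5,1.6,1.7):
    f=lambda A,h,y: (w2p('wrist',lidp(th,A,h,y),m)*1.4).round(0).tolist()
    print(th,'topfront',f(134,20,75),'botfront',f(134,0,75),'handle',f(172,12,32), f(172,12,0))
for x in (-67,67):
  for y in (-75,75): print(x,y,(w2p('wrist',CC+x*CX+y*CY+12*CZ,m)*1.4).round(0))
E
```

```text
1.2 topfront [413.0, 144.0] botfront [360.0, 146.0] handle [342.0, 295.0] [347.0, 394.0]
1.3 topfront [453.0, 145.0] botfront [396.0, 145.0] handle [401.0, 299.0] [401.0, 401.0]
1.4 topfront [494.0, 146.0] botfront [434.0, 145.0] handle [464.0, 302.0] [459.0, 405.0]
1.5 topfront [532.0, 148.0] botfront [474.0, 145.0] handle [526.0, 302.0] [516.0, 404.0]
1.6 topfront [566.0, 150.0] botfront [513.0, 147.0] handle [582.0, 301.0] [568.0, 400.0]
1.7 topfront [596.0, 153.0] botfront [548.0, 149.0] handle [629.0, 298.0] [613.0, 392.0]
-67 -75 [261. 371.]
-67 75 [244. 158.]
67 -75 [447. 373.]
67 75 [453. 153.]
```

>>> {"op": "arm_command", "data": {
  "increments": [
    [0,0,0.005,0,0,0],
    [0,0,0.01,0,0,0],
    [0,0,0.015,0,0,0],
    [0,0,0.02,0,0,0],
    [0,0,0.025,0,0,0],
    [0,0,0.03,0,0,0],
    [0,0,0.036,0,0,0],
    [0,0,0.042,0,0,0],
    [0,0,0.048,0,0,0],
    [0,0,0.052,0,0,0]
  ]
}}

```text
time: 50.2
tool_pos: [630.1, -254.1, 229.8]
tcp_rot: [-90.0, 0.0, -102.1]
ft_force: [-0.1, 0.4, -0.3]
finger_gap: -0.0
```

>>> {"op": "arm_command", "data": {
  "increments": [
    [0,0,0,0,0,0],
    [0,-0.005,-0.01,0,0,0],
    [0,-0.03,-0.02,0,0,0],
    [0,-0.06,-0.03,0,0,0],
    [-0.02,-0.08,-0.04,0,0,0],
    [-0.06,-0.08,-0.06,0,0,0],
    [-0.11,-0.08,-0.08,0,0,0],
    [-0.16,-0.08,-0.1,0,0,0],
    [-0.21,-0.08,-0.1,0,0,0],
    [-0.25,-0.08,-0.1,0,0,0]
  ]
}}

```text
time: 51.45
tool_pos: [583.7, 13.1, 310.8]
tcp_rot: [-89.9, 0.0, -102.1]
ft_force: [0.9, 0.0, 0.0]
finger_gap: -0.3
```

```bash
python3 - <<'E'
from h import *
p,Rt,s=state(); print(p,s['finger_gap'],s['tcp_rot'],s['time'],s['ft_force'],s['joint_pos'])
snap('wrist','w24',scale=1.4)
snap('top','t24',(120,130,420,290),2.6)
print(inc([544,140,260],pose_down(95)))
E
```

```text
[583.65970224  13.13852547 310.7958208 ] -0.2535123653276886 [-8.99265241e+01  1.76652620e-02 -1.02050639e+02] 51.45 [0.88282535 0.02375083 0.01100245] [-3.74521693e+00  4.75001911e+00  8.74643763e+01  6.87188034e-03
  8.77103476e+01  8.30516373e+00]
[-1.1410e-01  5.0700e-02 -6.4900e-02 -1.9000e-03 -1.8651e+00 -3.0000e-04]
```

View pics/t24.png

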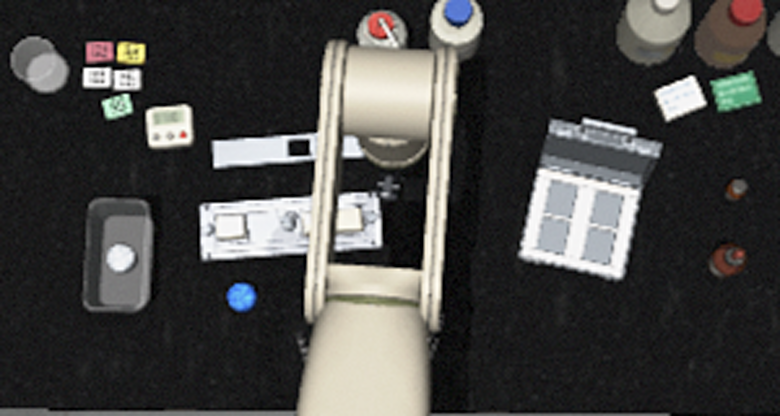

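```bash
python3 - <<'E'
from h import *
print(inc([548,130,250],pose_down(5)))
E
```

```text
[-0.1051  0.0607 -0.0589 -0.001  -0.2943 -0.0014]
```

>>> {"op": "arm_command", "data": {
  "increments": [
    [-0.02,0.01,-0.012,0,-0.06,0],
    [-0.05,0.02,-0.028,0,-0.12,0],
    [-0.08,0.04,-0.044,0,-0.2,0],
    [-0.1,0.055,-0.056,0,-0.26,0],
    [-0.105,0.06,-0.0589,0,-0.294,0],
    [-0.105,0.06,-0.0589,0,-0.294,0],
    [-0.105,0.06,-0.0589,0,-0.294,0],
    [-0.105,0.06,-0.0589,0,-0.294,0],
    [-0.105,0.06,-0.0589,0,-0.294,0],
    [-0.105,0.06,-0.0589,0,-0.294,0]
  ],
  "jaw": -0.6
}}

```text
time: 52.8
tool_pos: [548.9, 126.1, 250.0]
tcp_rot: [-90.0, 0.0, -85.3]
ft_force: [0.6, 0.0, -0.2]
finger_gap: 68.4
```

```bash
python3 - <<'E'
from h import *
p,Rt,s=state(); print(p,s['finger_gap'],s['tcp_rot'],s['time'],s['ft_force'],s['joint_pos'])
m=model('wrist');snap('wrist','w25',scale=1.4)
C=np.array([543.5,176.5,0]);d=np.array([np.cos(np.radians(95)),np.sin(np.radians(95)),0]);n=np.array([d[1],-d[0],0])
for y in (-84,-38,84):
    print(y,[(w2p('wrist',C+d*(y+b)+n*a+[0,0,27],m)*1.4).round(0).tolist() for a,b in [(-17,-21),(17,-21),(17,21),(-17,21)]])
E
```

```text
[548.85495908 126.07238122 250.03146289] 68.43272638309425 [-8.99888210e+01  7.78740917e-04 -8.52702057e+01] 52.8 [ 0.64318357  0.03844316 -0.17889678] [7.71998762e+00 3.56505929e+00 9.50982159e+01 1.96777605e-04
 8.13255204e+01 2.99016370e+00]
-84 [[369.0, 346.0], [417.0, 346.0], [418.0, 288.0], [367.0, 288.0]]
-38 [[367.0, 282.0], [418.0, 282.0], [419.0, 219.0], [366.0, 219.0]]
84 [[365.0, 96.0], [419.0, 96.0], [418.0, 33.0], [364.0, 34.0]]
```

View pics/w25.png

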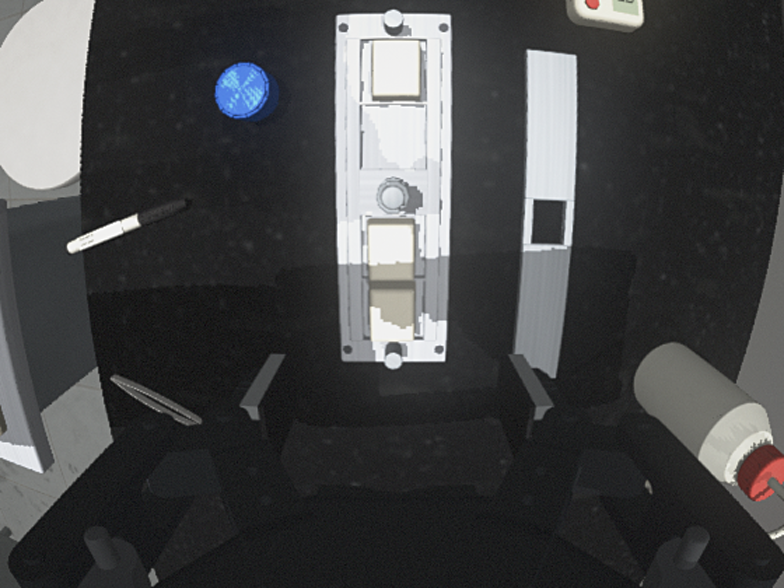

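```bash
python3 - <<'E'
from h import *
print(inc([549.8,94,86],pose_down(5)))
E
```

```text
[ 3.22e-02  1.64e-01 -1.70e-03 -1.00e-04 -4.60e-03 -0.00e+00]
```

>>> {"op": "arm_command", "data": {
  "increments": [
    [0.016,0.01,-0.001,0,0,0],
    [0.03,0.04,-0.002,0,-0.0046,0],
    [0.032,0.075,-0.002,0,-0.0046,0],
    [0.032,0.11,-0.002,0,-0.0046,0],
    [0.032,0.135,-0.002,0,-0.0046,0],
    [0.032,0.15,-0.002,0,-0.0046,0],
    [0.032,0.158,-0.002,0,-0.0046,0],
    [0.032,0.164,-0.002,0,-0.0046,0],
    [0.032,0.164,-0.002,0,-0.0046,0],
    [0.032,0.164,-0.002,0,-0.0046,0]
  ]
}}

```text
time: 54.1
tool_pos: [549.9, 94.4, 86.7]
tcp_rot: [-89.9, 0.0, -85.0]
ft_force: [-0.2, 0.2, -0.2]
finger_gap: 68.4
```

>>> {"op": "arm_command", "data": {
  "increments": [
    [0,0,0,0,0,0],
    [0,0,0,0,0,0],
    [0,0,0,0,0,0],
    [0,0,0,0,0,0],
    [0,0,0,0,0,0],
    [0,0,0,0,0,0],
    [0,-0.005,0,0,0,0],
    [0,-0.02,0,0,0,0],
    [0,-0.04,0,0,0,0],
    [0,-0.06,0,0,0,0]
  ],
  "jaw": 1,
  "force": 40
}}

```text
time: 55.35
tool_pos: [549.7, 94.3, 147.9]
tcp_rot: [-89.9, -0.0, -85.0]
ft_force: [0.4, -0.3, -0.5]
finger_gap: 32.7
```

```bash
python3 - <<'E'
from h import *
p,Rt,s=state(); print(p,s['finger_gap'],s['tcp_rot'],s['time'],s['ft_force'],s['joint_pos'])
m=model('wrist');snap('wrist','w26',scale=1.4)
for P in [(27,33),(27,-33),(-27,33),(-27,-33)]: print(P,(CC+P[0]*CX+P[1]*CY).round(1))
print(inc(CC+27*CX-33*CY+[0,0,190],pose_down(78.1)))
E
```

```text
[549.71100076  94.28453375 147.94049842] 32.679439215824296 [-8.99342287e+01 -4.22386066e-04 -8.49811025e+01] 55.35 [ 0.44427817 -0.30274246 -0.46713211] [ 4.46523153e+00  8.42645723e+00  1.01105533e+02  2.26300665e-04
  7.04022372e+01 -5.53741947e-01]
(27, 33) [ 585.  -208.6    0. ]
(27, -33) [ 571.4 -273.2    0. ]
(-27, 33) [ 532.2 -197.4    0. ]
(-27, -33) [ 518.6 -262.     0. ]
[ 0.3679 -0.0389 -0.012  -0.0047 -1.2754  0.0036]
```

View pics/w26.png

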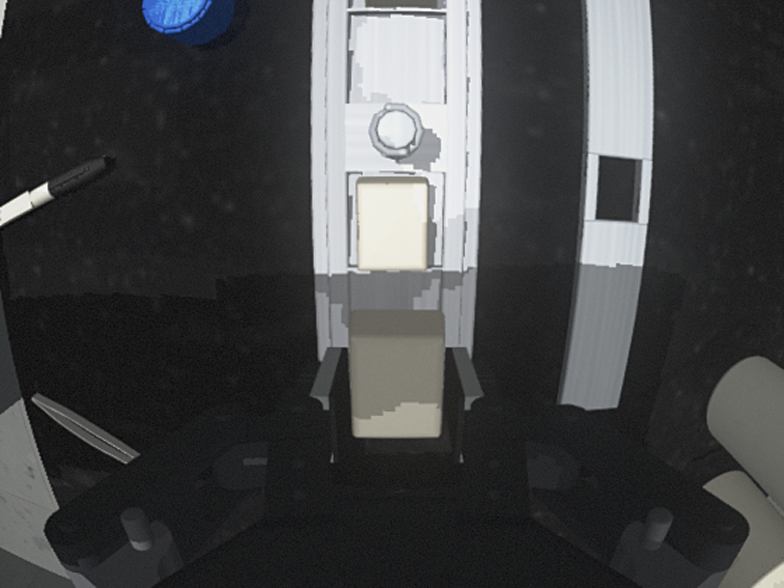

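```bash
python3 - <<'E'
from h import *
p,Rt,s=state();m=model('wrist')
for q in [(397,342),(397,438),(397,312)]:
    w=p2w('wrist',(q[0]/1.4,q[1]/1.4),p[2]-59.7,m); print(Rt.inv().apply(w-p).round(1))
E
```

```text
[-16.8  59.7   1.6]
[18.8 59.7  1.6]
[-26.6  59.7   1.6]
```

>>> {"op": "arm_command", "data": {
  "increments": [
    [0.03,-0.01,-0.001,0,-0.14,0],
    [0.07,-0.02,-0.002,0,-0.28,0],
    [0.115,-0.03,-0.003,0,-0.42,0],
    [0.16,-0.039,-0.005,0,-0.57,0],
    [0.205,-0.039,-0.006,0,-0.72,0],
    [0.25,-0.039,-0.008,0,-0.87,0],
    [0.295,-0.039,-0.01,0,-1.02,0],
    [0.335,-0.039,-0.011,0,-1.16,0],
    [0.36,-0.039,-0.012,0,-1.275,0],
    [0.368,-0.039,-0.012,0,-1.275,0]
  ]
}}

```text
time: 56.65
tool_pos: [569.6, -274.9, 185.6]
tcp_rot: [-90.0, -0.0, -12.1]
ft_force: [0.7, 0.4, -0.7]
finger_gap: 33.0
```

```bash
python3 - <<'E'
from h import *
p,Rt,s=state(); print(p,s['finger_gap'],s['tcp_rot'],s['time'],s['ft_force'],s['joint_pos'])
m=model('wrist');snap('wrist','w27',scale=1.4)
for x in (-67,67):
  for y in (-75,75): print(x,y,(w2p('wrist',CC+x*CX+y*CY+12*CZ,m)*1.4).round(0))
print(inc(CC+27*CX-33*CY+[0,0,190],pose_down(78.1)))
E
```

```text
[ 569.58196223 -274.94499448  185.55544203] 33.041186051325504 [-9.00208431e+01 -4.93920181e-02 -1.20729555e+01] 56.65 [ 0.67824986  0.35755287 -0.68632336] [-3.04085846e+01  1.70038502e+01  8.69588092e+01 -4.37735424e-03
  7.59838993e+01 -1.08334562e+02]
-67 -75 [319. 120.]
-67 75 [592. 128.]
67 -75 [327. 356.]
67 75 [574. 352.]
[ 0.0014 -0.0046  0.0021  0.0004 -0.0045  0.0007]
```

View pics/w27.png

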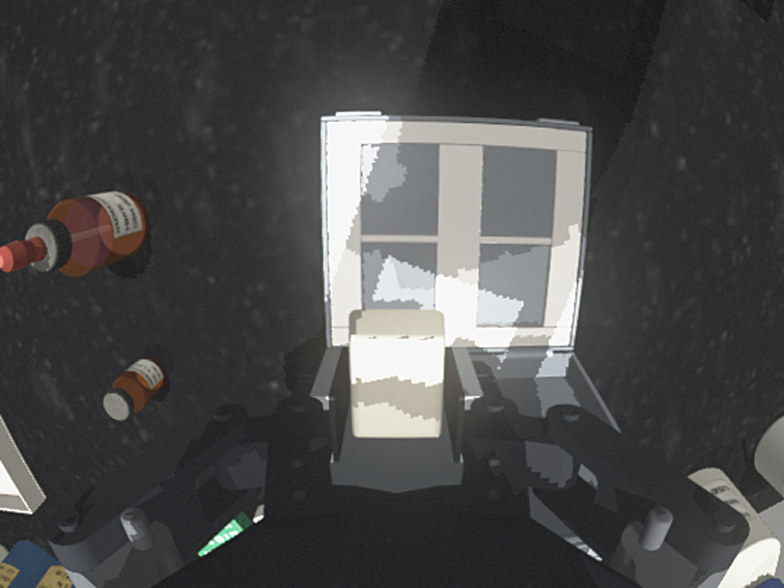

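```bash
python3 - <<'E'
from h import *
p,Rt,s=state();print(p)
print(inc(CC+25.5*CX-33*CY+[0,0,105],pose_down(78.1)))
E
```

```text
[ 569.59679696 -274.87953399  185.39760124]
[-0.0001  0.0804  0.0021  0.0004 -0.0045  0.0007]
```

>>> {"op": "arm_command", "data": {
  "increments": [
    [0,0.005,0.002,0,-0.0045,0],
    [0,0.015,0.002,0,-0.0045,0],
    [0,0.03,0.002,0,-0.0045,0],
    [0,0.045,0.002,0,-0.0045,0],
    [0,0.06,0.002,0,-0.0045,0],
    [0,0.07,0.002,0,-0.0045,0],
    [0,0.078,0.002,0,-0.0045,0],
    [0,0.0804,0.002,0,-0.0045,0],
    [0,0.0804,0.002,0,-0.0045,0],
    [0,0.0804,0.002,0,-0.0045,0]
  ]
}}

```text
time: 57.95
tool_pos: [570.4, -271.7, 105.2]
tcp_rot: [-90.0, -0.1, -11.7]
ft_force: [-0.5, -0.8, -0.4]
finger_gap: 32.9
```

```bash
python3 - <<'E'
from h import *
p,Rt,s=state(); print(p,s['finger_gap'],s['tcp_rot'],s['time'],s['ft_force'])
m=model('wrist');snap('wrist','w28',scale=1.4)
E
```

```text
[ 570.37955952 -271.65858826  105.15102663] 32.86345276727144 [-9.00168802e+01 -5.85155900e-02 -1.16732502e+01] 57.95 [-0.49022979 -0.7895783  -0.38548164]
```

View pics/w28.png

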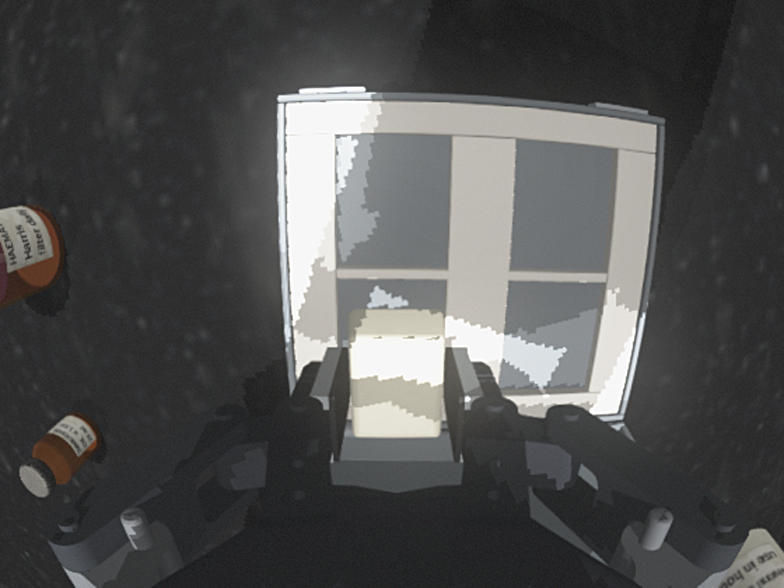

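```bash
python3 - <<'E'
from h import *
m=model('wrist');p,Rt,s=state()
for a,b in [(2,-54),(2,-12),(2,12),(2,54),(52,54),(52,12),(-2,-54),(-2,54),(-67,-75),(-67,75),(67,75)]: print(a,b,(w2p('wrist',CC+a*CX+b*CY+10*CZ,m)*1.4).round(0))
o=p-CC; print(o@CX,o@CY)
E
```

```text
2 -54 [335. 284.]
2 -12 [447. 285.]
2 12 [508. 285.]
2 54 [606. 286.]
52 54 [589. 395.]
52 12 [498. 400.]
-2 -54 [335. 274.]
-2 54 [607. 276.]
-67 -75 [275. 101.]
-67 75 [662. 120.]
67 75 [622. 420.]
25.682982825264826 -31.745031330683425
```

>>> {"op": "arm_command", "data": {
  "increments": [
    [-0.001,0.003,-0.001,0,0,0],
    [-0.001,0.007,-0.001,0,0,0],
    [-0.001,0.011,-0.001,0,0,0],
    [-0.001,0.015,-0.001,0,0,0],
    [-0.001,0.0175,-0.001,0,0,0],
    [-0.001,0.0175,-0.001,0,0,0],
    [-0.001,0.0175,-0.001,0,0,0],
    [-0.001,0.0175,-0.001,0,0,0],
    [-0.001,0.0175,-0.001,0,0,0],
    [-0.001,0.0175,-0.001,0,0,0]
  ]
}}

```text
time: 59.25
tool_pos: [568.9, -272.2, 87.1]
tcp_rot: [-90.0, -0.0, -11.7]
ft_force: [-0.6, 0.1, -0.2]
finger_gap: 32.8
```

>>> {"op": "arm_command", "data": {
  "increments": [
    [0,0,0,0,0,0],
    [0,0,0,0,0,0],
    [0,0,0,0,0,0],
    [0,0,0,0,0,0],
    [0,-0.01,0,0,0,0],
    [0,-0.03,0,0,0,0],
    [0,-0.055,0,0,0,0],
    [0,-0.08,0,0,0,0],
    [-0.015,-0.1,0.01,0,0,0],
    [-0.03,-0.11,0.02,0,0,0]
  ],
  "jaw": -0.2
}}

```text
time: 60.5
tool_pos: [544.2, -246.9, 200.7]
tcp_rot: [-90.1, -0.2, -11.7]
ft_force: [0.3, 0.3, -0.2]
finger_gap: 51.3
```

```bash
python3 - <<'E'
from h import *
p,Rt,s=state(); print(p,s['finger_gap'],s['tcp_rot'],s['time'],s['ft_force'])
m=model('wrist');snap('wrist','w29',scale=1.4)
print(inc([547-0.8,139,180],pose_down(5)))
E
```

```text
[ 544.24899303 -246.93118234  200.74720256] 51.31172314487621 [-90.07737818  -0.24325306 -11.68186731] 60.5 [ 0.34002531  0.27651939 -0.16274565]
[-0.0751  0.0208  0.3773 -0.0017  1.2802  0.0037]
```

View pics/w29.png

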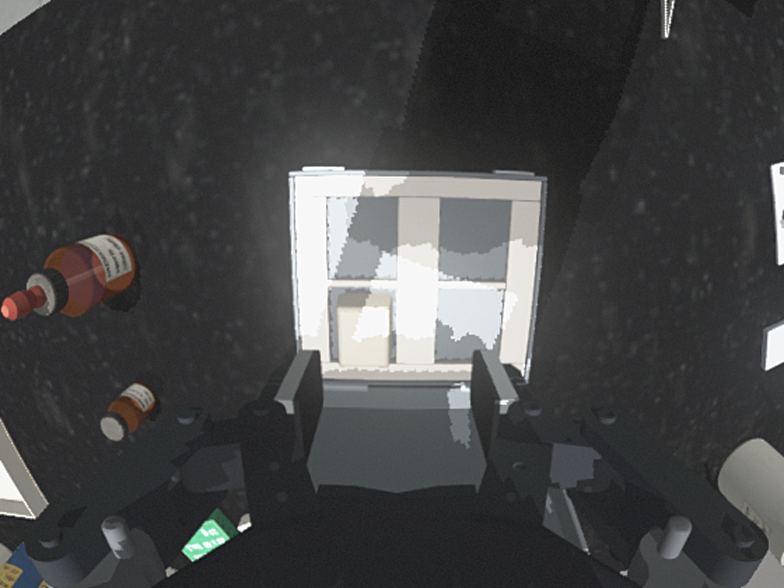

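>>> {"op": "arm_command", "data": {
  "increments": [
    [-0.006,0,0.03,0,0.14,0],
    [-0.013,0.002,0.07,0,0.28,0],
    [-0.022,0.005,0.115,0,0.42,0],
    [-0.03,0.008,0.16,0,0.57,0],
    [-0.04,0.01,0.205,0,0.72,0],
    [-0.05,0.013,0.25,0,0.87,0],
    [-0.06,0.016,0.295,0,1.02,0],
    [-0.068,0.019,0.34,0,1.16,0],
    [-0.073,0.02,0.365,0,1.28,0],
    [-0.075,0.02,0.377,0,1.28,0]
  ],
  "jaw": -0.6
}}

```text
time: 61.8
tool_pos: [546.7, 139.2, 178.1]
tcp_rot: [-89.9, 0.0, -84.9]
ft_force: [0.8, -0.4, -0.7]
finger_gap: 68.3
```

```bash
python3 - <<'E'
from h import *
p,Rt,s=state(); print(p,s['finger_gap'],s['tcp_rot'],s['time'],s['ft_force'])
m=model('wrist');snap('wrist','w30',scale=1.4)
print(w2p('wrist',[546.2,139,27],m)*1.4)
print(inc([546.2,139,87],pose_down(5)))
E
```

```text
[546.67412914 139.19465959 178.05342309] 68.34753322190238 [-8.99244678e+01  7.14626356e-03 -8.48722405e+01] 61.8 [ 0.79895311 -0.43949007 -0.72823714]
[392.18901854 303.57980568]
[ 0.0007  0.091  -0.0007 -0.0014  0.0039 -0.0007]
```

View pics/w30.png

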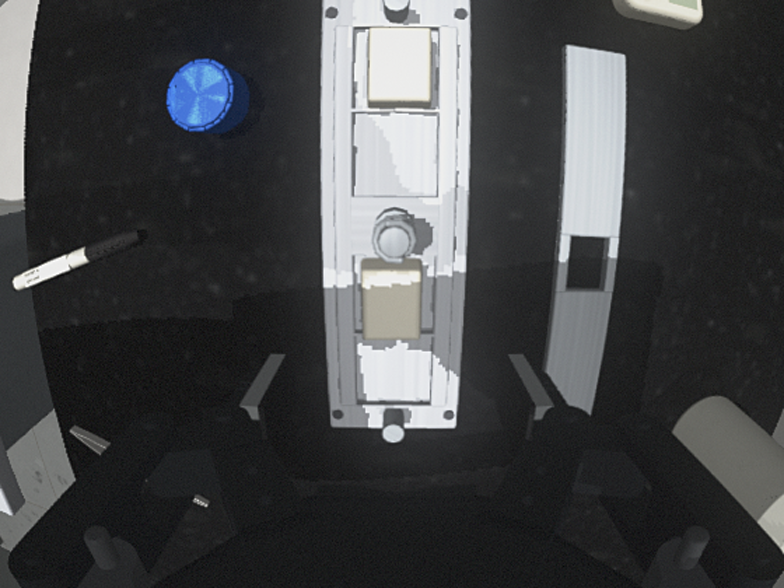

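>>> {"op": "arm_command", "data": {
  "increments": [
    [0,0.015,-0.001,0,0,0],
    [0,0.035,-0.001,0,0,0],
    [0,0.055,-0.001,0,0,0],
    [0,0.072,-0.001,0,0,0],
    [0,0.083,-0.001,0,0,0],
    [0,0.089,-0.001,0,0,0],
    [0,0.091,-0.001,0,0,0],
    [0,0.091,-0.001,0,0,0],
    [0,0.091,-0.001,0,0,0],
    [0,0.091,-0.001,0,0,0]
  ]
}}

```text
time: 63.1
tool_pos: [545.6, 137.8, 86.5]
tcp_rot: [-90.0, 0.0, -85.0]
ft_force: [0.2, -0.6, 0.1]
finger_gap: 68.2
```

>>> {"op": "arm_command", "data": {
  "increments": [
    [0,0,0,0,0,0],
    [0,0,0,0,0,0],
    [0,0,0,0,0,0],
    [0,0,0,0,0,0],
    [0,0,0,0,0,0],
    [0,0,0,0,0,0],
    [0,-0.005,0,0,0,0],
    [0,-0.02,0,0,0,0],
    [0,-0.045,0,0,0,0],
    [0,-0.07,0,0,0,0]
  ],
  "jaw": 1,
  "force": 40
}}

```text
time: 64.35
tool_pos: [545.2, 137.7, 157.5]
tcp_rot: [-90.0, -0.0, -85.0]
ft_force: [0.6, 0.0, 0.0]
finger_gap: 33.0
```

```bash
python3 - <<'E'
from h import *
p,Rt,s=state(); print(p,s['finger_gap'],s['tcp_rot'],s['time'],s['ft_force'])
m=model('wrist');snap('wrist','w31',scale=1.4)
print(inc(CC-28*CX-33*CY+[0,0,190],pose_down(78.1)))
E
```

```text
[545.24953576 137.70757394 157.46697804] 33.00692559124723 [-8.99969034e+01 -1.94314850e-03 -8.50061742e+01] 64.35 [0.63931256 0.04537645 0.01420156]
[ 0.3957 -0.029  -0.0641 -0.0048 -1.276   0.0031]
```

View pics/w31.png

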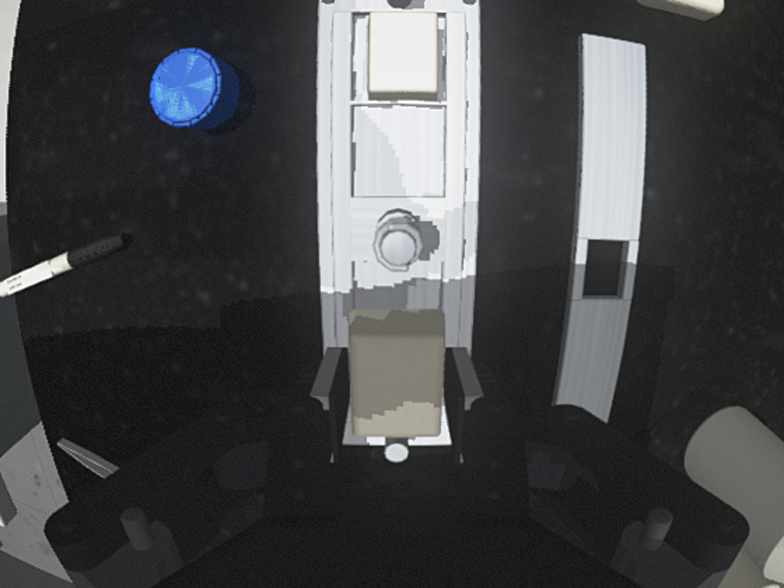

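>>> {"op": "arm_command", "data": {
  "increments": [
    [0.03,-0.01,-0.005,0,-0.13,0],
    [0.07,-0.02,-0.011,0,-0.27,0],
    [0.115,-0.029,-0.018,0,-0.41,0],
    [0.16,-0.029,-0.026,0,-0.56,0],
    [0.205,-0.029,-0.034,0,-0.71,0],
    [0.25,-0.029,-0.042,0,-0.86,0],
    [0.3,-0.029,-0.05,0,-1.01,0],
    [0.345,-0.029,-0.057,0,-1.15,0],
    [0.38,-0.029,-0.062,0,-1.276,0],
    [0.3957,-0.029,-0.064,0,-1.276,0]
  ]
}}

```text
time: 65.65
tool_pos: [515.7, -263.9, 185.5]
tcp_rot: [-90.0, -0.0, -12.0]
ft_force: [-0.1, 0.9, -0.5]
finger_gap: 32.7
```

```bash
python3 - <<'E'
from h import *
p,Rt,s=state(); print(p,s['finger_gap'],s['tcp_rot'],s['time'],s['ft_force'])
m=model('wrist')
print(inc(CC-28.5*CX-32.5*CY+[0,0,105],pose_down(78.3)))
E
```

```text
[ 515.65965054 -263.89019515  185.50563395] 32.69437476533727 [-9.00206409e+01 -2.79652258e-02 -1.20146403e+01] 65.65 [-0.08003754  0.86568596 -0.54890188]
[ 0.0009  0.0805  0.003   0.0004 -0.0055  0.0005]
```

>>> {"op": "arm_command", "data": {
  "increments": [
    [0,0.005,0.0015,0,-0.0045,0],
    [0,0.015,0.0015,0,-0.0045,0],
    [0,0.03,0.0015,0,-0.0045,0],
    [0,0.045,0.0015,0,-0.0045,0],
    [0,0.06,0.0015,0,-0.0045,0],
    [0,0.07,0.0015,0,-0.0045,0],
    [0,0.078,0.0015,0,-0.0045,0],
    [0,0.0804,0.0015,0,-0.0045,0],
    [0,0.0804,0.0015,0,-0.0045,0],
    [0,0.0804,0.0015,0,-0.0045,0]
  ]
}}

```text
time: 66.9
tool_pos: [516.7, -260.8, 105.2]
tcp_rot: [-90.0, -0.1, -11.6]
ft_force: [-0.4, 0.0, -0.3]
finger_gap: 33.0
```

```bash
python3 - <<'E'
from h import *
p,Rt,s=state(); print(p,s['finger_gap'],s['tcp_rot'],s['time'],s['ft_force'])
o=p-CC; print(o@CX,o@CY)
m=model('wrist');snap('wrist','w32',scale=1.4)
for a,b in [(-52,-54),(-52,-12),(-67,-75),(-67,75)]: print(a,b,(w2p('wrist',CC+a*CX+b*CY+10*CZ,m)*1.4).round(0))
E
```

```text
[ 516.65290041 -260.80202855  105.21083688] 33.0132874994056 [-9.00192218e+01 -5.73816307e-02 -1.16454079e+01] 66.9 [-0.43556357  0.04827096 -0.34961004]
-29.133127728015662 -32.201443111407855
-52 -54 [336. 286.]
-52 -12 [448. 287.]
-67 -75 [280. 248.]
-67 75 [654. 253.]
```

View pics/w32.png

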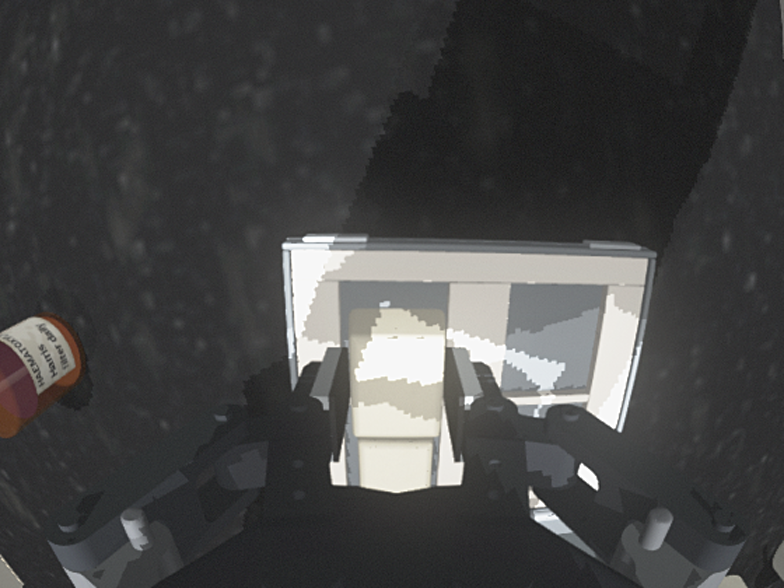

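>>> {"op": "arm_command", "data": {
  "increments": [
    [0,0.003,0,0,0,0],
    [0,0.007,0,0,0,0],
    [0,0.011,0,0,0,0],
    [0,0.015,0,0,0,0],
    [0,0.0175,0,0,0,0],
    [0,0.0175,0,0,0,0],
    [0,0.0175,0,0,0,0],
    [0,0.0175,0,0,0,0],
    [0,0.0175,0,0,0,0],
    [0,0.0175,0,0,0,0]
  ]
}}

```text
time: 68.2
tool_pos: [516.3, -260.6, 87.2]
tcp_rot: [-90.0, -0.0, -11.6]
ft_force: [0.6, -0.2, -0.7]
finger_gap: 32.8
```

>>> {"op": "arm_command", "data": {
  "increments": [
    [0,0,0,0,0,0],
    [0,0,0,0,0,0],
    [0,0,0,0,0,0],
    [0,0,0,0,0,0],
    [0,-0.01,0,0,0,0],
    [0,-0.03,0,0,0,0],
    [0,-0.055,0,0,0,0],
    [0,-0.08,0,0,0,0],
    [0,-0.1,0.01,0,0,0],
    [0,-0.11,0.02,0,0,0]
  ],
  "jaw": -0.2
}}

```text
time: 69.45
tool_pos: [521.1, -240.6, 199.5]
tcp_rot: [-90.0, -0.2, -11.7]
ft_force: [0.2, 0.0, 0.2]
finger_gap: 51.4
```

```bash
python3 - <<'E'
from h import *
p,Rt,s=state(); print(p,s['finger_gap'],s['tcp_rot'],s['time'],s['ft_force'])
m=model('wrist');snap('wrist','w33',scale=1.4)
print(inc([537.2,259.5,190],pose_down(5)))
E
```

```text
[ 521.1471328  -240.62490792  199.49280601] 51.389595961056 [-90.0389093   -0.15817163 -11.65101453] 69.45 [0.15247593 0.01256214 0.24803517]
[-0.0851  0.0096  0.4919 -0.0018  1.281   0.0028]
```

View pics/w33.png

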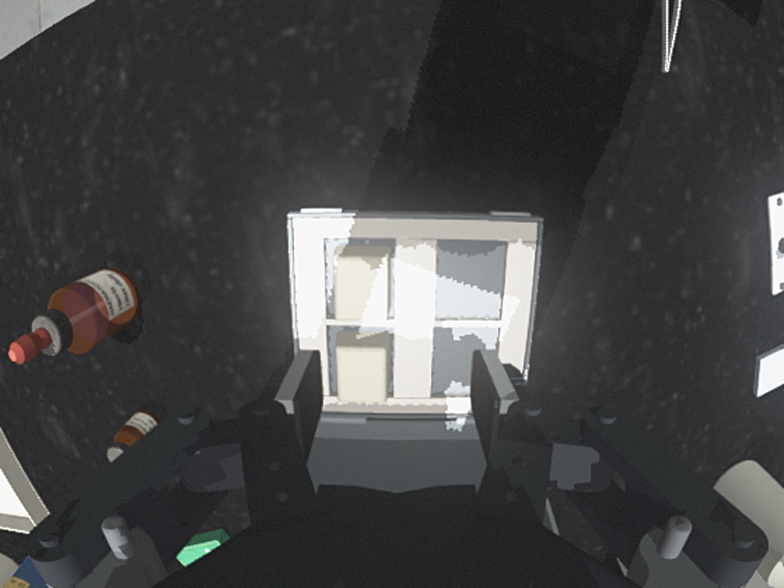

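Two filed. Now the third block at the carrier's far (+y) end.

>>> {"op": "arm_command", "data": {
  "increments": [
    [-0.008,0,0.04,0,0.13,0],
    [-0.016,0,0.09,0,0.26,0],
    [-0.024,0,0.14,0,0.39,0],
    [-0.034,0.002,0.19,0,0.53,0],
    [-0.043,0.004,0.24,0,0.67,0],
    [-0.053,0.006,0.29,0,0.81,0],
    [-0.063,0.008,0.345,0,0.95,0],
    [-0.071,0.009,0.4,0,1.09,0],
    [-0.08,0.009,0.45,0,1.2,0],
    [-0.085,0.009,0.49,0,1.28,0]
  ],
  "jaw": -0.6
}}

```text
time: 70.75
tool_pos: [534.8, 258.5, 187.1]
tcp_rot: [-90.1, -0.0, -85.1]
ft_force: [-0.3, 0.1, 1.5]
finger_gap: 68.4
```

>>> {"op": "arm_command", "data": {
  "increments": [
    [0,0,0,0,0,0],
    [0,0,0,0,0,0],
    [0,0,0,0,0,0],
    [0,0,0,0,0,0],
    [0,0,0,0,0,0],
    [0,0,0,0,0,0],
    [0,0,0,0,0,0],
    [0,0,0,0,0,0],
    [0,0,0,0,0,0],
    [0,0,0,0,0,0]
  ]
}}

```text
time: 72.0
tool_pos: [535.9, 256.1, 188.1]
tcp_rot: [-90.0, 0.0, -85.0]
ft_force: [-0.5, -0.0, -1.1]
finger_gap: 68.3
```

```bash
python3 - <<'E'
from h import *
p,Rt,s=state(); print(p,s['finger_gap'],s['tcp_rot'],s['time'],s['ft_force'])
m=model('wrist');snap('wrist','w34',scale=1.4)
print(w2p('wrist',[537.2,259.5,27],m)*1.4)
print(inc([537.2,259.5,87],pose_down(5)))
E
```

```text
[535.94735361 256.13179289 188.08923282] 68.32322006573223 [-9.00014428e+01  8.96497985e-04 -8.49754999e+01] 72.0 [-0.52368589 -0.04007107 -1.060364  ]
[396.53331244 291.58881831]
[-0.0033  0.1011  0.0015  0.      0.0004  0.    ]
```

View pics/w34.png

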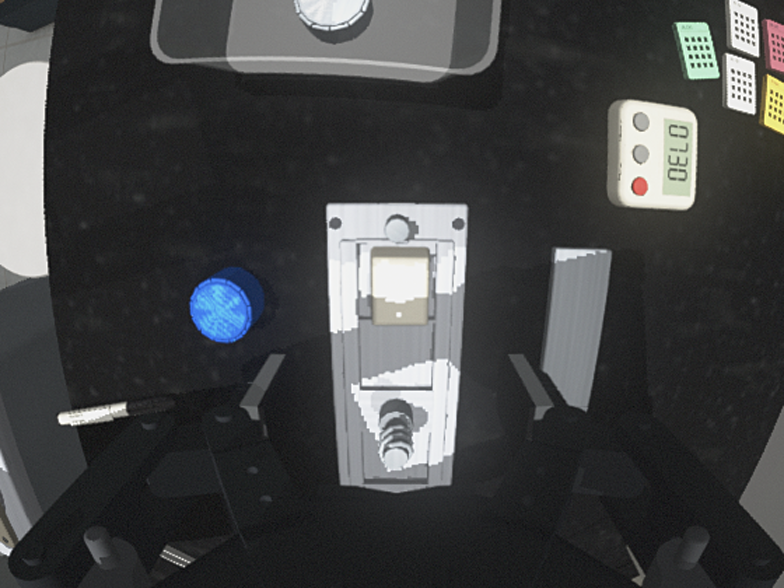

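>>> {"op": "arm_command", "data": {
  "increments": [
    [-0.003,0.015,0.0025,0,0,0],
    [-0.0035,0.035,0.0025,0,0,0],
    [-0.0035,0.055,0.0025,0,0,0],
    [-0.0035,0.075,0.0025,0,0,0],
    [-0.0035,0.09,0.0025,0,0,0],
    [-0.0035,0.098,0.0025,0,0,0],
    [-0.0035,0.101,0.0025,0,0,0],
    [-0.0035,0.101,0.0025,0,0,0],
    [-0.0035,0.101,0.0025,0,0,0],
    [-0.0035,0.101,0.0025,0,0,0]
  ]
}}

```text
time: 73.3
tool_pos: [538.5, 260.0, 87.8]
tcp_rot: [-89.9, 0.0, -85.0]
ft_force: [-0.5, -0.1, 0.1]
finger_gap: 68.6
```

>>> {"op": "arm_command", "data": {
  "increments": [
    [0,0,0,0,0,0],
    [0,0,0,0,0,0],
    [0,0,0,0,0,0],
    [0,0,0,0,0,0],
    [0,0,0,0,0,0],
    [0,0,0,0,0,0],
    [0,-0.005,0,0,0,0],
    [0,-0.02,0,0,0,0],
    [0,-0.05,0,0,0,0],
    [0,-0.08,0,0,0,0]
  ],
  "jaw": 1,
  "force": 40
}}

```text
time: 74.55
tool_pos: [538.0, 259.6, 168.5]
tcp_rot: [-90.0, -0.0, -85.0]
ft_force: [0.2, 0.5, -0.1]
finger_gap: 33.0
```

```bash
python3 - <<'E'
from h import *
p,Rt,s=state(); print(p,s['finger_gap'],s['tcp_rot'],s['time'],s['ft_force'])
m=model('wrist');snap('wrist','w35',scale=1.4)
print(inc(CC-29*CX+33.5*CY+[0,0,190],pose_down(78.3)))
E
```

```text
[537.97819941 259.64491936 168.53738131] 33.030378230730555 [-9.00164065e+01 -1.40416817e-02 -8.49813173e+01] 74.55 [ 0.1914319   0.4548975  -0.14908281]
[ 0.4544 -0.0173 -0.0497 -0.0063 -1.2789  0.0026]
```

View pics/w35.png

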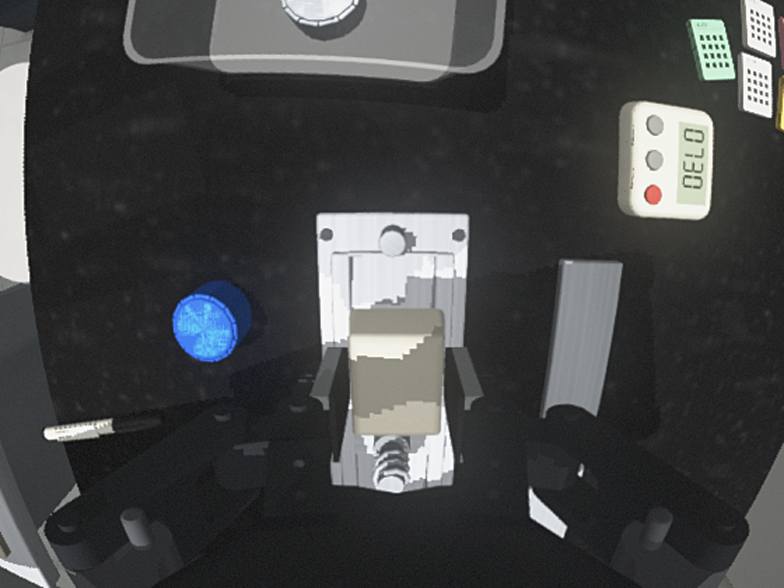

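>>> {"op": "arm_command", "data": {
  "increments": [
    [0.035,-0.01,-0.004,0,-0.12,0],
    [0.08,-0.017,-0.009,0,-0.25,0],
    [0.13,-0.017,-0.014,0,-0.38,0],
    [0.18,-0.017,-0.02,0,-0.52,0],
    [0.23,-0.017,-0.025,0,-0.66,0],
    [0.28,-0.017,-0.031,0,-0.8,0],
    [0.33,-0.017,-0.036,0,-0.94,0],
    [0.38,-0.017,-0.042,0,-1.07,0],
    [0.425,-0.017,-0.047,0,-1.19,0],
    [0.454,-0.017,-0.05,0,-1.279,0]
  ]
}}

```text
time: 75.85
tool_pos: [527.7, -199.1, 184.8]
tcp_rot: [-90.0, -0.0, -11.6]
ft_force: [0.9, -0.9, -0.9]
finger_gap: 32.6
```

>>> {"op": "arm_command", "data": {
  "increments": [
    [0,0,0,0,0,0],
    [0,0,0,0,0,0],
    [0,0.01,0,0,0,0],
    [0,0.025,0,0,0,0],
    [0,0.04,0,0,0,0],
    [0,0.055,0,0,0,0],
    [0,0.067,0,0,0,0],
    [0,0.075,0,0,0,0],
    [0,0.08,0,0,0,0],
    [0,0.08,0,0,0,0]
  ]
}}

```text
time: 77.1
tool_pos: [528.0, -196.9, 103.9]
tcp_rot: [-90.0, 0.0, -11.7]
ft_force: [-0.5, -1.0, -0.0]
finger_gap: 32.5
```

```bash
python3 - <<'E'
from h import *
p,Rt,s=state(); print(p,s['finger_gap'],s['tcp_rot'],s['time'],s['ft_force'])
o=p-CC; print(o@CX,o@CY)
m=model('wrist');snap('wrist','w36',scale=1.4)
for a,b in [(-52,54),(-52,12),(-67,-75),(-67,75)]: print(a,b,(w2p('wrist',CC+a*CX+b*CY+10*CZ,m)*1.4).round(0))
print(inc(CC-28.5*CX+33.5*CY+[0,0,88],pose_down(78.3)))
E
```

```text
[ 528.00811037 -196.8514526   103.92408551] 32.49782316523343 [-8.99966840e+01  1.35751108e-02 -1.17046626e+01] 77.1 [-0.54824316 -1.0266801  -0.01362203]
-31.208829175216895 32.71626187101926
-52 54 [451. 293.]
-52 12 [339. 293.]
-67 -75 [133. 257.]
-67 75 [507. 255.]
[ 0.0025  0.0163  0.0008  0.0001 -0.      0.0003]
```

View pics/w36.png

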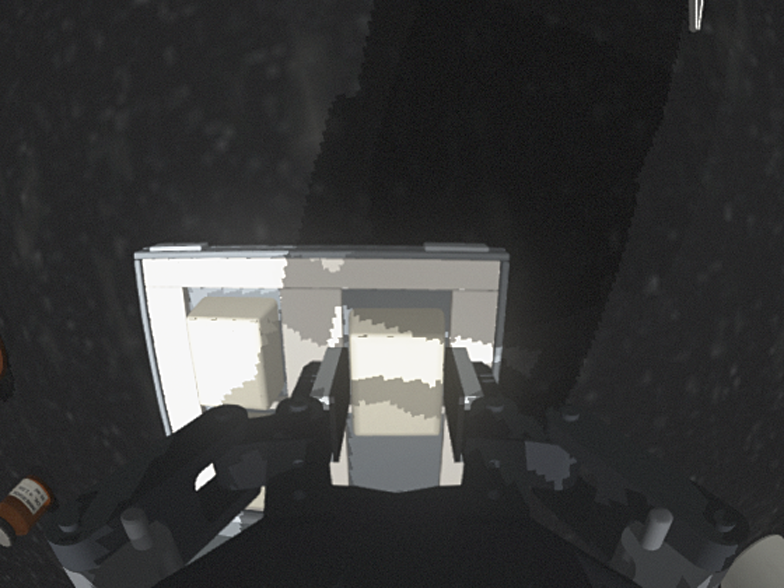

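>>> {"op": "arm_command", "data": {
  "increments": [
    [0.001,0.002,0.0008,0,0,0],
    [0.0027,0.005,0.0008,0,0,0],
    [0.0027,0.009,0.0008,0,0,0],
    [0.0027,0.013,0.0008,0,0,0],
    [0.0027,0.0155,0.0008,0,0,0],
    [0.0027,0.0155,0.0008,0,0,0],
    [0.0027,0.0155,0.0008,0,0,0],
    [0.0027,0.0155,0.0008,0,0,0],
    [0.0027,0.0155,0.0008,0,0,0],
    [0.0027,0.0155,0.0008,0,0,0]
  ]
}}

```text
time: 78.4
tool_pos: [530.9, -196.6, 88.7]
tcp_rot: [-90.0, -0.0, -11.7]
ft_force: [-0.1, -0.3, -0.1]
finger_gap: 33.1
```

>>> {"op": "arm_command", "data": {
  "increments": [
    [0,0,0,0,0,0],
    [0,0,0,0,0,0],
    [0,0,0,0,0,0],
    [0,0,0,0,0,0],
    [0,-0.01,0,0,0,0],
    [0,-0.03,0,0,0,0],
    [0,-0.055,0,0,0,0],
    [0,-0.08,0,0,0,0],
    [0,-0.105,-0.01,0,0,0],
    [0,-0.13,-0.03,0,0,0]
  ],
  "jaw": -0.2
}}

```text
time: 79.65
tool_pos: [525.2, -225.9, 221.5]
tcp_rot: [-90.0, -0.1, -11.6]
ft_force: [0.2, -0.5, 0.3]
finger_gap: 51.8
```

```bash
python3 - <<'E'
from h import *
p,Rt,s=state(); print(p,s['finger_gap'],s['tcp_rot'],s['time'],s['ft_force'])
m=model('wrist');snap('wrist','w37',scale=1.4)
for th in (1.6,1.65,1.7,1.75,1.8):
    print(th, lidp(th,172,12,0).round(1))
snap('scene','s37',(270,130,390,230),6)
E
```

```text
[ 525.18206476 -225.88779586  221.50201396] 51.79843520484933 [-90.02428128  -0.11958884 -11.63327851] 79.65 [ 0.15112425 -0.45101267  0.29343024]
1.6 [ 634.  -252.6  183.6]
1.65 [ 642.4 -254.4  182.5]
1.7 [ 650.7 -256.1  181. ]
1.75 [ 658.9 -257.9  179.1]
1.8 [ 667.  -259.6  176.8]
```

View pics/w37.png

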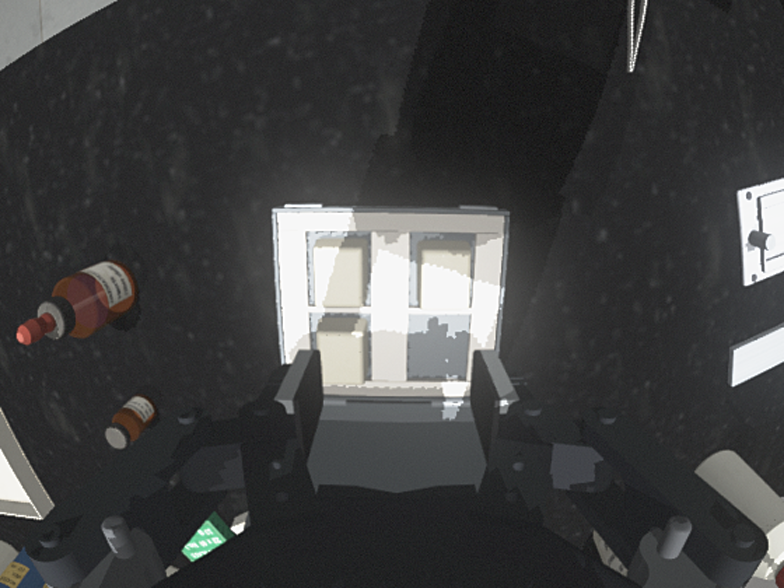

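View pics/s37.png

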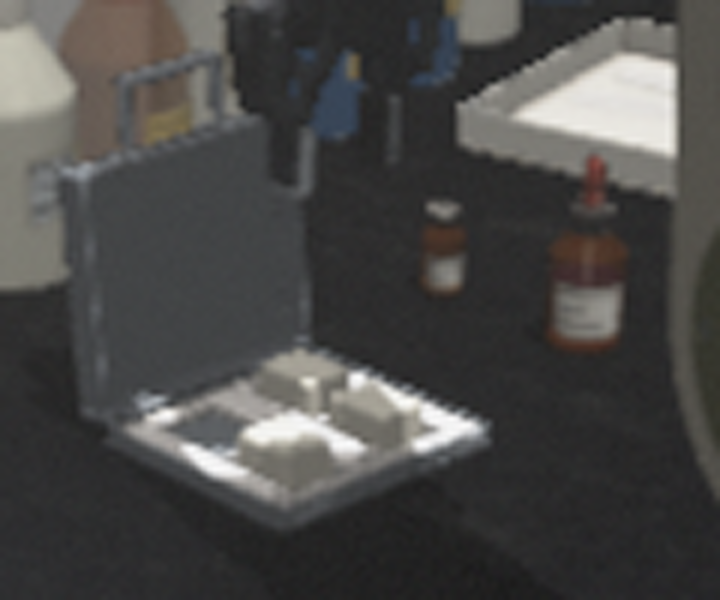

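```bash
python3 - <<'E'
from h import *
for q,z in [((371,146),0),((359,140),60),((371,152),10)]: print(p2w('top',q,z).round())
q=CC+133*CX;print(q)
print(inc(q+[0,0,290],pose_down(78.1)))
E
```

```text
[ 817. -349.    0.]
[ 822. -296.   60.]
[ 790. -347.   10.]
[ 681.94169502 -262.72515666    0.        ]
[ 0.1598 -0.0645 -0.0021  0.0029  0.0022  0.0078]
```

>>> {"op": "arm_command", "data": {
  "increments": [
    [0,-0.02,0,0,0,0],
    [0,-0.045,0,0,0,0],
    [0,-0.067,0,0,0,0],
    [0.02,-0.069,0,0,0,0],
    [0.055,-0.069,-0.001,0,0,0],
    [0.095,-0.069,-0.001,0,0,0],
    [0.13,-0.069,-0.002,0,0,0],
    [0.155,-0.069,-0.002,0,0,0],
    [0.16,-0.069,-0.002,0,0,0],
    [0.16,-0.069,-0.002,0,0,0]
  ],
  "jaw": 1
}}

```text
time: 81.0
tool_pos: [680.8, -259.7, 287.4]
tcp_rot: [-90.0, 0.1, -11.7]
ft_force: [0.5, 0.2, -0.5]
finger_gap: -0.0
```

```bash
python3 - <<'E'
from h import *
p,Rt,s=state(); print(p,s['finger_gap'],s['tcp_rot'],s['time'],s['ft_force'])
o=p-CC; print(o@CX,o@CY)
m=model('wrist');snap('wrist','w38',scale=1.4)
for th in (1.6,1.65,1.7,1.75,1.8): print(th,[(w2p('wrist',lidp(th,172,12,y),m)*1.4).round(0).tolist() for y in (-32,0,32)])
E
```

```text
[ 680.81229388 -259.73338564  287.41017348] -0.01554424617045989 [-8.99832068e+01  5.92458641e-02 -1.16655687e+01] 81.0 [ 0.548179    0.17814019 -0.48296834]
131.27795513605702 2.694587584337077
1.6 [[305.0, 220.0], [387.0, 219.0], [470.0, 220.0]]
1.65 [[306.0, 241.0], [387.0, 241.0], [469.0, 242.0]]
1.7 [[308.0, 261.0], [387.0, 261.0], [468.0, 262.0]]
1.75 [[309.0, 281.0], [387.0, 281.0], [466.0, 281.0]]
1.8 [[311.0, 298.0], [388.0, 299.0], [464.0, 299.0]]
```

View pics/w38.png

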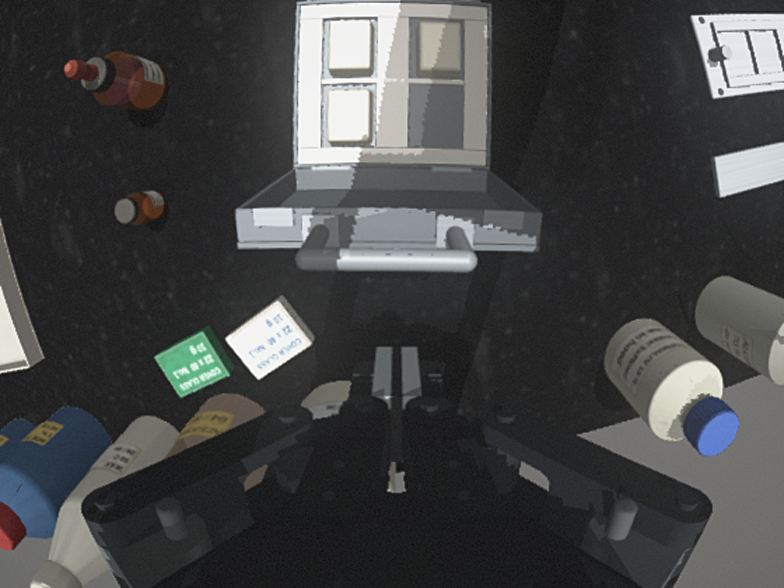

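>>> {"op": "arm_command", "data": {
  "increments": [
    [0,0.01,-0.0025,0,0,0],
    [0,0.022,-0.0025,0,0,0],
    [0,0.036,-0.0025,0,0,0],
    [0,0.048,-0.0025,0,0,0],
    [0,0.056,-0.0025,0,0,0],
    [-0.006,0.056,-0.0025,0,0,0],
    [-0.012,0.056,-0.0025,0,0,0],
    [-0.018,0.056,-0.0025,0,0,0],
    [-0.024,0.056,-0.0025,0,0,0],
    [-0.03,0.056,-0.0025,0,0,0]
  ]
}}

```text
time: 82.3
tool_pos: [651.0, -256.7, 232.3]
tcp_rot: [-90.0, -0.1, -11.7]
ft_force: [2.2, -1.3, 1.4]
finger_gap: 0.2
```

```bash
python3 - <<'E'
from h import *
p,Rt,s=state(); print(p,s['finger_gap'],s['tcp_rot'],s['time'],s['ft_force'])
o=p-CC; print(o@CX,o@CY)
m=model('wrist');snap('wrist','w39',scale=1.4)
for th in (1.4,1.5,1.6,1.7): print(th,[(w2p('wrist',lidp(th,172,12,y),m)*1.4).round(0).tolist() for y in (-32,0,32)])
for th in np.arange(1.6,0.39,-0.1): q=lidp(th,172,12,0)-CC; print(round(th,1),(q@CX).round(0),q[2].round(0))
E
```

```text
[ 650.99324053 -256.74359146  232.25971051] 0.1930023210997909 [-9.00126323e+01 -6.46878413e-02 -1.16989909e+01] 82.3 [ 2.20711178 -1.30410192  1.38724028]
101.4832354290477 -0.5286855532225055
1.4 [[276.0, 229.0], [396.0, 228.0], [515.0, 230.0]]
1.5 [[279.0, 292.0], [395.0, 292.0], [512.0, 292.0]]
1.6 [[284.0, 348.0], [395.0, 350.0], [506.0, 349.0]]
1.7 [[291.0, 395.0], [395.0, 398.0], [499.0, 396.0]]
1.6 84.0 184.0
1.5 67.0 184.0
1.4 50.0 184.0
1.3 33.0 181.0
1.2 16.0 177.0
1.1 -0.0 171.0
1.0 -16.0 163.0
0.9 -31.0 154.0
0.8 -44.0 144.0
0.7 -57.0 132.0
0.6 -68.0 119.0
0.5 -78.0 105.0
0.4 -87.0 90.0
```

View pics/w39.png

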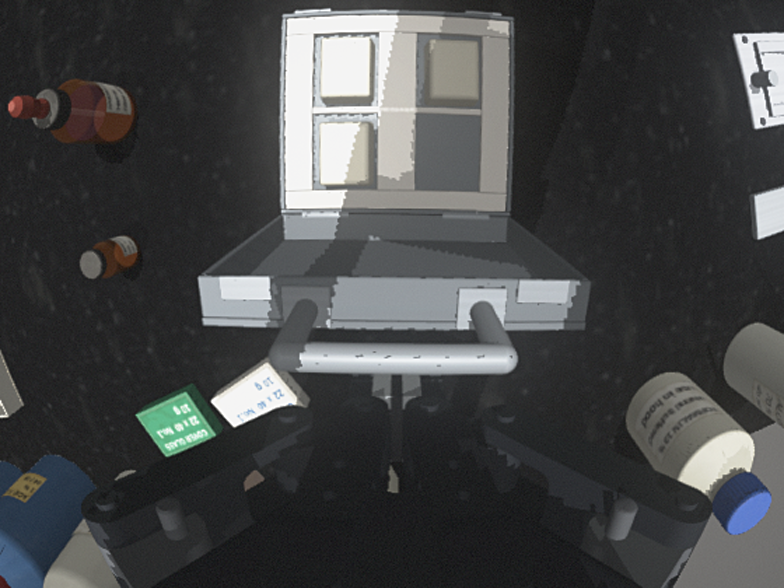

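>>> {"op": "arm_command", "data": {
  "increments": [
    [-0.008,0,0,0,0,0],
    [-0.016,0,0,0,0,0],
    [-0.024,0,0,0,0,0],
    [-0.032,0,0,0,0,0],
    [-0.04,0.001,0,0,0,0],
    [-0.048,0.002,0,0,0,0],
    [-0.056,0.003,0,0,0,0],
    [-0.064,0.004,0,0,0,0],
    [-0.072,0.006,0,0,0,0],
    [-0.079,0.008,0,0,0,0]
  ]
}}

```text
time: 83.6
tool_pos: [573.3, -240.6, 223.4]
tcp_rot: [-90.0, 0.0, -11.7]
ft_force: [0.2, -0.2, -0.4]
finger_gap: -0.2
```

>>> {"op": "arm_command", "data": {
  "increments": [
    [-0.006,0.003,0,0,0,0],
    [-0.012,0.006,0,0,0,0],
    [-0.018,0.009,0,0,0,0],
    [-0.024,0.013,0,0,0,0],
    [-0.03,0.017,0,0,0,0],
    [-0.036,0.021,0,0,0,0],
    [-0.042,0.025,0,0,0,0],
    [-0.048,0.029,0,0,0,0],
    [-0.053,0.033,0,0,0,0],
    [-0.058,0.037,0,0,0,0]
  ]
}}

```text
time: 84.85
tool_pos: [516.7, -228.8, 186.3]
tcp_rot: [-90.0, -0.0, -11.7]
ft_force: [1.1, 0.4, -0.9]
finger_gap: -0.0
```

```bash
python3 - <<'E'
from h import *
p,Rt,s=state(); print(p,s['finger_gap'],s['tcp_rot'],s['time'],s['ft_force'])
o=p-CC; print(o@CX,o@CY)
m=model('wrist');snap('wrist','w40',scale=1.4)
for th in (.5,.6,.7,.8,.9): print(th,[(w2p('wrist',lidp(th,172,12,y),m)*1.4).round(0).tolist() for y in (-32,0,32)])
E
```

```text
[ 516.71771093 -228.83037137  186.30791088] -0.0014495892880247133 [-8.99932772e+01 -1.39425599e-03 -1.16983209e+01] 84.85 [ 1.11942823  0.44523973 -0.93366484]
-35.66239956969339 -0.9035250976547483
0.5 [[303.0, 242.0], [397.0, 242.0], [491.0, 243.0]]
0.6 [[295.0, 281.0], [397.0, 281.0], [498.0, 282.0]]
0.7 [[289.0, 329.0], [397.0, 330.0], [504.0, 330.0]]
0.8 [[283.0, 385.0], [396.0, 388.0], [509.0, 386.0]]
0.9 [[281.0, 446.0], [396.0, 450.0], [512.0, 446.0]]
```

View pics/w40.png

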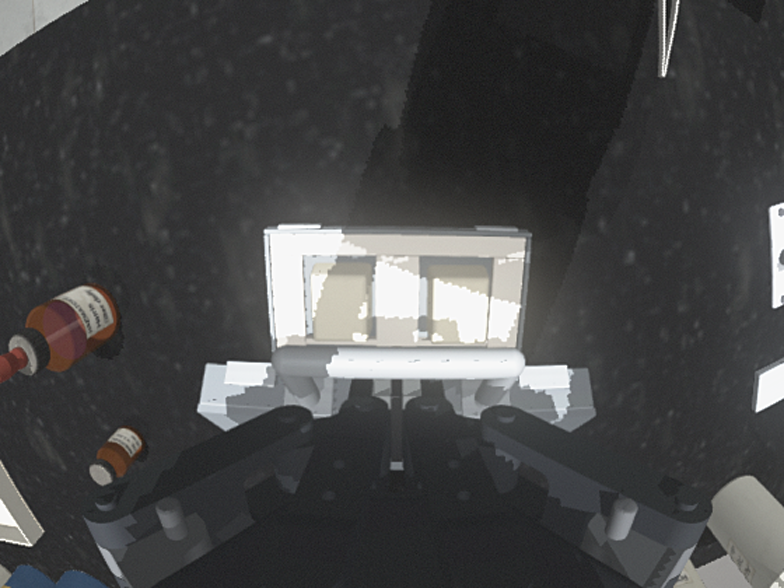

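>>> {"op": "arm_command", "data": {
  "increments": [
    [0.001,-0.006,0,0,0,0],
    [0.001,-0.016,0,0,0,0],
    [0.001,-0.026,0,0,0,0],
    [0.003,-0.034,0,0,0,0],
    [0.012,-0.034,0,0,0,0],
    [0.022,-0.034,0,0,0,0],
    [0.028,-0.034,0,0,0,0],
    [0.028,-0.026,0,0,0,0],
    [0.028,-0.018,0,0,0,0],
    [0.028,-0.01,0,0,0,0]
  ]
}}

```text
time: 86.15
tool_pos: [544.0, -234.4, 195.4]
tcp_rot: [-90.0, 0.1, -11.7]
ft_force: [0.1, -0.8, 0.1]
finger_gap: 0.1
```

>>> {"op": "arm_command", "data": {
  "increments": [
    [0,0.007,0,0,0,0],
    [0,0.014,0,0,0,0],
    [0,0.021,0,0,0,0],
    [0,0.028,0,0,0,0],
    [0,0.035,0,0,0,0],
    [0,0.042,0,0,0,0],
    [0,0.049,0,0,0,0],
    [0,0.055,0,0,0,0],
    [0,0.06,0,0,0,0],
    [0,0.065,0,0,0,0]
  ]
}}

```text
time: 87.4
tool_pos: [544.5, -234.6, 131.3]
tcp_rot: [-90.0, -0.0, -11.7]
ft_force: [-0.6, 0.1, 0.7]
finger_gap: -0.2
```

```bash
python3 - <<'E'
from h import *
p,Rt,s=state(); print(p,s['finger_gap'],s['tcp_rot'],s['time'],s['ft_force'])
m=model('wrist');snap('wrist','w41',scale=1.4)
for th in (0,.1,.2,.3,.4,): print(th,[(w2p('wrist',lidp(th,172,12,y),m)*1.4).round(0).tolist() for y in (-32,0,32)])
E
```

```text
[ 544.46721634 -234.6379064   131.31526073] -0.18431103717527092 [-8.99993231e+01 -3.73483572e-03 -1.16981151e+01] 87.4 [-0.59860034  0.117016    0.68207377]
0 [[314.0, 91.0], [397.0, 89.0], [480.0, 92.0]]
0.1 [[305.0, 89.0], [397.0, 87.0], [489.0, 90.0]]
0.2 [[295.0, 93.0], [397.0, 90.0], [500.0, 94.0]]
0.3 [[282.0, 104.0], [397.0, 100.0], [512.0, 105.0]]
0.4 [[267.0, 124.0], [397.0, 120.0], [528.0, 125.0]]
```

View pics/w41.png

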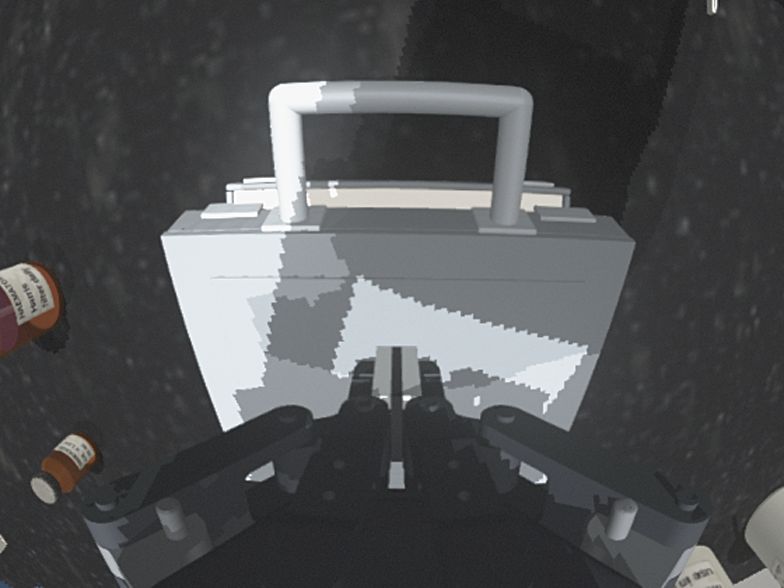

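>>> {"op": "arm_command", "data": {
  "increments": [
    [0,0.004,0,0,0,0],
    [0,0.008,0,0,0,0],
    [0,0.012,0,0,0,0],
    [0,0.016,0,0,0,0],
    [0,0.02,0,0,0,0],
    [0,0.023,0,0,0,0],
    [0,0.026,0,0,0,0],
    [0,0.0265,0,0,0,0],
    [0,0.027,0,0,0,0],
    [0,0.0275,0,0,0,0]
  ]
}}

```text
time: 88.7
tool_pos: [544.5, -234.7, 104.6]
tcp_rot: [-90.0, -0.0, -11.7]
ft_force: [-3.2, 1.4, 7.1]
finger_gap: 0.1
```

```bash
python3 - <<'E'
from h import *
p,Rt,s=state(); print(p,s['finger_gap'],s['tcp_rot'],s['time'],s['ft_force'])
m=model('wrist');snap('wrist','w42',scale=1.4)
for th in (0,.03,.06,.1): print(th,[(w2p('wrist',lidp(th,172,12,y),m)*1.4).round(0).tolist() for y in (-32,0,32)],(w2p('wrist',lidp(th,134,20,75),m)*1.4).round(),(w2p('wrist',lidp(th,134,20,-75),m)*1.4).round())
E
```

```text
[ 544.49084833 -234.66542329  104.62675713] 0.08937185579900629 [-9.00017159e+01 -5.09568143e-04 -1.16984355e+01] 88.7 [-3.22729342  1.44146535  7.12247448]
0 [[300.0, 79.0], [397.0, 76.0], [495.0, 80.0]] [619. 201.] [174. 199.]
0.03 [[296.0, 78.0], [397.0, 75.0], [498.0, 78.0]] [624. 204.] [169. 202.]
0.06 [[293.0, 77.0], [397.0, 73.0], [502.0, 77.0]] [630. 208.] [164. 206.]
0.1 [[288.0, 76.0], [397.0, 72.0], [507.0, 77.0]] [637. 214.] [156. 212.]
```

View pics/w42.png

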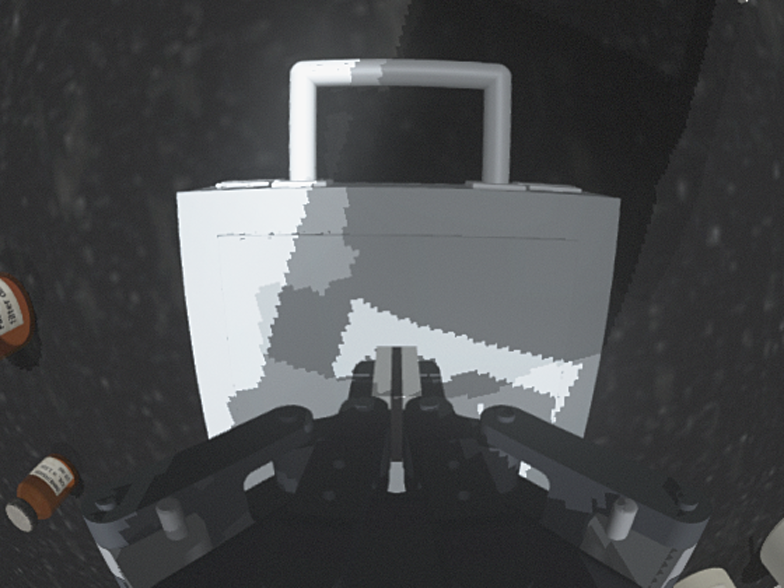

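>>> {"op": "arm_command", "data": {
  "increments": [
    [0,0.0005,0,0,0,0],
    [0,0.001,0,0,0,0],
    [0,0.0015,0,0,0,0],
    [0,0.002,0,0,0,0],
    [0,0.002,0,0,0,0],
    [0,0.002,0,0,0,0],
    [0,0.002,0,0,0,0],
    [0,0.002,0,0,0,0],
    [0,0.002,0,0,0,0],
    [0,0.002,0,0,0,0]
  ]
}}

```text
time: 90.0
tool_pos: [544.6, -234.7, 104.5]
tcp_rot: [-90.0, -0.0, -11.7]
ft_force: [-10.7, 4.6, 21.1]
finger_gap: 0.1
```

>>> {"op": "arm_command", "data": {
  "increments": [
    [0,-0.005,0,0,0,0],
    [0,-0.02,0,0,0,0],
    [0,-0.045,0,0,0,0],
    [0,-0.08,0,0,0,0],
    [0,-0.11,0,0,0,0],
    [-0.02,-0.14,0.01,0,0,0],
    [-0.04,-0.16,0.03,0,0,0],
    [-0.05,-0.18,0.05,0,0,0],
    [-0.05,-0.19,0.06,0,0,0],
    [-0.05,-0.19,0.06,0,0,0]
  ]
}}

```text
time: 91.25
tool_pos: [508.5, -165.6, 293.3]
tcp_rot: [-90.0, -0.1, -11.6]
ft_force: [-0.4, -0.1, -1.0]
finger_gap: -0.1
```

```bash
python3 - <<'E'
from h import *
p,Rt,s=state(); print(p,s['finger_gap'],s['tcp_rot'],s['time'],s['ft_force'])
m=model('wrist');snap('wrist','w43',scale=1.4)
for th in (0,.03,.06,.1): print(th,[(w2p('wrist',lidp(th,172,12,y),m)*1.4).round(0).tolist() for y in (-32,0,32)],(w2p('wrist',lidp(th,134,20,75),m)*1.4).round(),(w2p('wrist',lidp(th,134,20,-75),m)*1.4).round())
snap('scene','s43',(130,130,390,330),3)
snap('top','t43',(120,130,420,290),2.6)
E
```

```text
[ 508.45930442 -165.62315409  293.25393681] -0.14870203170539087 [-90.03282008  -0.13604551 -11.63996007] 91.25 [-0.36934088 -0.11942501 -0.98636234]
0 [[275.0, 191.0], [316.0, 190.0], [359.0, 189.0]] [417. 241.] [222. 243.]
0.03 [[273.0, 192.0], [315.0, 191.0], [358.0, 190.0]] [417. 243.] [220. 245.]
0.06 [[271.0, 193.0], [314.0, 192.0], [357.0, 191.0]] [417. 245.] [218. 247.]
0.1 [[269.0, 195.0], [312.0, 194.0], [357.0, 194.0]] [417. 248.] [216. 250.]
```

View pics/w43.png

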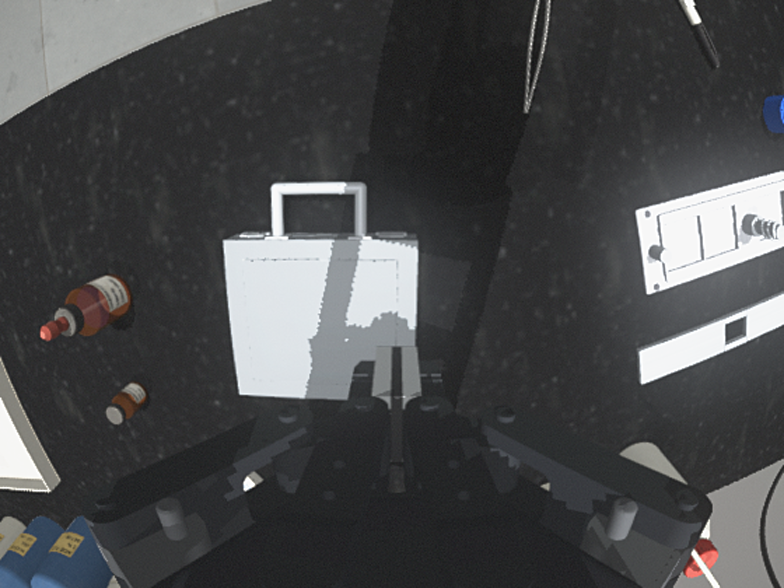

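View pics/s43.png

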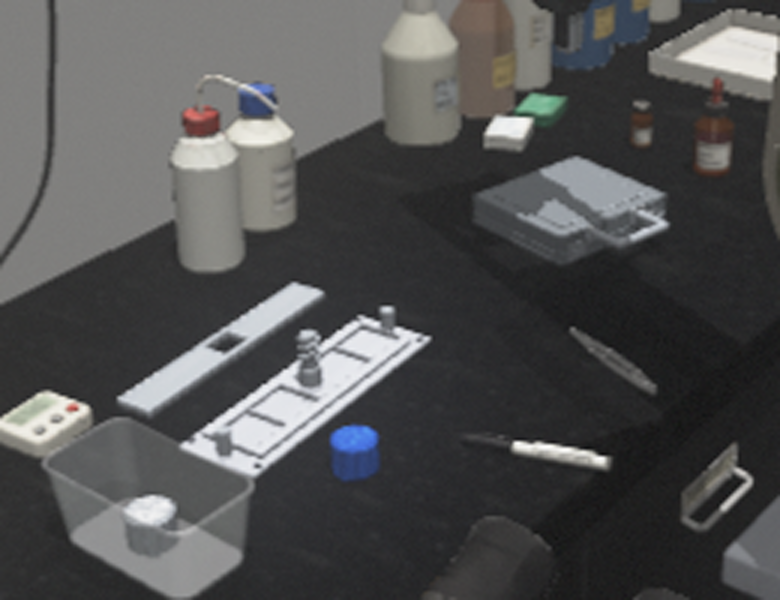

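View pics/t43.png

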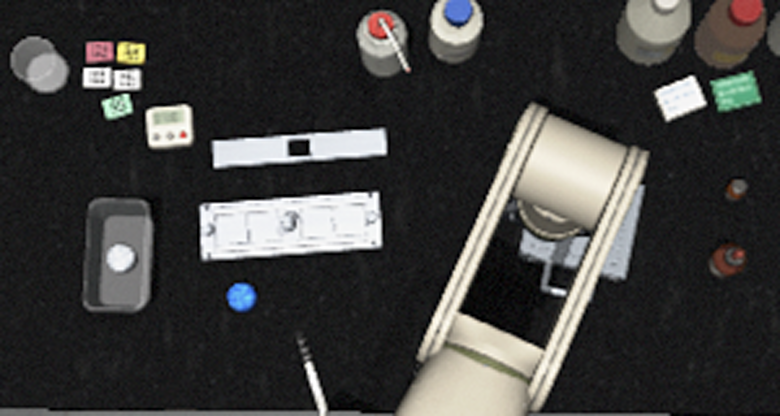

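All goals look met: the carrier is empty, the bar lies flat, the nut is in the upright tub and the lid reached a hard stop (no movement at 21 N). Handing in.

```bash
python3 - <<'E'
from h import *
print(r.hand_in())
E
```

```text
the job is handed in; nothing more can be done
None
```

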